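# Pack the tilt-out bin level and shut it

## Task

Pack the blue tin and the yellow tin into the two empty compartments of the open grey tilt-out bin, each in the one where nothing of it, handle included, stands above the bin's rim. Then, with the bin still open, check it by sliding the wooden sweep bar from its parked end along the rim all the way to the other end. Last, push the bin fully shut under the granite top, leaving the pot on the turntable, the hook, tweezers and jar as they are.

Things in the scene. Friction and masses are not known exactly. Their poses are not given: they have to be found in the camera images.
- tall_tin_center (a point): Blue tin, 100 (x) x 90 (y) mm, body 46 mm high with a pale wooden bar handle on its lid: 80 long along x, 18 wide along y, 30 high, total height 76. About 0.4 kg, loose, starts standing on the table. The point is its centre, 38 mm above its underside, so the lid's face is 8 mm above the point; z is up through the handle. The same when turned half round.
- short_tin_center (a point): Yellow tin, as the blue one but its body is 28 mm high, total height 58. About 0.3 kg. The point is its centre, 29 mm above its underside, so the lid's face is 1 mm below the point.
- slot_deep (a point): Centre of the mouth, in the plane of the rim, of the deep empty compartment (the middle one) of the grey bin: 106 (x) x 96 (y) mm, 82 mm deep, grey floor. Axes are the bin's: z out of the mouth square to the rim (leans towards the robot by the bin's angle), x away from the robot along the depth from front to back, y along the bin to the left. Handles fit with their length along x. Bin walls and dividers are 6 mm thick, all reaching the rim.
- slot_shallow (a point): The same point of the shallow empty compartment next to it (the right-hand one seen from the robot): 106 x 96 mm, 64 mm deep, pale wooden raised floor. The third compartment, at the left end, is full of fixed wire spools below the rim.
- bin (a joint): Angle of the grey tilt-out bin (outside 118 deep, 276 long, 88 high) in rad: 0 is shut with its rim level, it grows as the bin's top leans out towards the robot, to 0.72 at most. Starts open at about 0.38 to 0.52. A stiff hinge (about 1.3 N m of friction) holds it at any angle; shutting takes some 12 to 20 N at the upper part of its front panel.
- bin_hinge (a point): Point on the hinge axis, at mid length: the bin's lower front edge, 12 mm above the table. The axis runs along the bin's y. The granite slab lies 155 to 185 mm above the table; its front edge stands 90 mm behind the hinge (along the stand's x) and it extends 200 mm back and 200 mm to each side. On it a 134 mm steel turntable 20 mm high carries a 45 mm high pot.
- bin_front (a point): Point on the outer face of the bin's flat front panel (300 long, 88 high), at mid length, 75 mm from the hinge and 13 mm below the rim, where it can be pushed; x points through the panel into the bin, along which it is pushed shut.
- bar (a joint): Travel of the wooden sweep bar in m: 0 at the left end of the bin, growing along the bin's -y to 0.238 at the right end. Starts parked between 0 and 0.02. It slides with about 1.5 N of friction and is captive on the rim. Its cross-piece is 132 long (x), 22 wide (y), and passes 2 mm above the rim, so it jams on anything that protrudes.
- bar_grip (a point): Centre of the grip on top of the sweep bar: a wooden block 60 long along the bin's x, 18 wide along y, 28 high along z; the point is 14 mm above the cross-piece and 26 mm above the rim. Axes as the bin's.
- glazed_pot: Blue glazed rectangular pot, 90 x 130 x 45 mm, loose on the turntable; origin at its underside.
- root_hook: Root hook, wooden handle and bent steel, 190 mm long, 24 mm high, lying on the table; leave it.
- tweezers: Bamboo tweezers, 180 mm long, 12 mm high, lying across in front of the bin; leave them.
- jar: Jar 70 mm wide, 90 mm high, on the table; leave it.
Things that resemble listed ones, but are neither listed nor needed, are in the scene too. Several things look just like the part that bears short_tin_center: the one meant starts farthest from the robot's base. Of the things that look like the part that bears tall_tin_center, the smaller one is meant.

How it is judged (in metres and radians):
On the way, in this order (a step that is already met when the one before it is completed fails the run):
1. both tins are down in their compartments, below the rim and let go, with the bin open and the sweep bar still at its parked end (z of tall_tin_center in the frame of slot_deep below -0.039 m and distance between tall_tin_center and slot_deep below 0.052 m and z of short_tin_center in the frame of slot_shallow below -0.03 m and distance between short_tin_center and slot_shallow below 0.045 m and value of joint bin above 0.25 rad and value of joint bar below 0.05 m and contact force between the fingers and tall_tin below 0.1 N and contact force between the fingers and short_tin below 0.1 N), for 0.2 s.
2. the sweep bar has been slid to the far end over the packed, open bin (value of joint bar above 0.222 m and value of joint bin above 0.25 rad and z of tall_tin_center in the frame of slot_deep below -0.039 m and z of short_tin_center in the frame of slot_shallow below -0.03 m), for 0.1 s.
At the end, for the whole second after the job is handed in: Bin shut to 0.06 rad, sweep bar within 23 mm of its far end, blue tin in the deep compartment (centre 39 mm or more below the rim), yellow tin in the shallow one (30 mm or more), so both handles are under the rim; tins square to the bin to 0.1 rad and at rest (value of joint bin below 0.06 rad and value of joint bar above 0.215 m and z of tall_tin_center in the frame of slot_deep below -0.039 m and distance between tall_tin_center and slot_deep below 0.052 m and z of short_tin_center in the frame of slot_shallow below -0.03 m and distance between short_tin_center and slot_shallow below 0.045 m and angle between the z axis of tall_tin_center and the z axis of slot_deep, either way round below 0.1 rad and angle between the z axis of short_tin_center and the z axis of slot_shallow, either way round below 0.1 rad and linear speed of each of tall_tin, short_tin below 0.02 m/s); the robot touches nothing.
It fails at once if the pot on the turntable is shifted by more than 30 mm (distance of glazed_pot from where it was at the start of the episode above 0.03 m).
It fails at once if the hook, tweezers or jar is moved by more than 40 mm (distance of any of root_hook, tweezers, jar from where it was at the start of the episode above 0.04 m).
It also fails if it takes over 72 s, if anything falls off the work surface, if the arm or the gripper's body presses on something with over 40 N, if the wrist force passes 120 N, or if a joint passes its speed limit or range.

## Robot

A 6-joint arm with a two-finger parallel gripper is mounted at the origin on the work surface. World frame = base frame: x ahead of the robot, y to its left, z up, the work surface at z = 0. Lengths are in mm, angles in rad, forces in N, time in s.
With the tool pointing down it reaches from about 300 to 850 mm from the base axis. Payload 4.2 kg.
Tool frame: the origin (TCP) lies midway between the tips of the shut fingers; the grasp point (between the pads) lies 19 mm behind it (r.pinch_z is the distance from the TCP to the grasp point, in mm); z points along the fingers, y is the line along which they close (so a half turn about z gives the same grasp; the last joint's range is limited). The gripper opens to 91 mm and grips with 3 to 60 N. Pads are 32 mm wide; open, the fingers measure 118 mm over their backs; the gripper's body (76 mm by 178 mm) begins 60 mm behind the grasp point.
Start: joints at [1.123, 0.32, 1.565, -0, 1.257, -0.02], TCP at [238.555, 523.197, 213.976] pointing down, gripper open.
Joint ranges: [-3.11, 3.11], [-0.84, 2.01], [0.21, 2.61], [-1.34, 4.49], [0.05, 2.63], [-2.56, 2.56]. Speed limits (rad/s): [2.57, 2.57, 3.14, 3.14, 3.14, 3.14].

## Interface

Orientations are given as a unit quaternion [x, y, z, w].
In Python, from workcell import r, optics gives the robot as it stands.
- The arm moves only by the tool servo_tool, never from a script. Its argument "plan" is one flat list of numbers, 4 for each row, row after row: the shift along the tool's x, y, z scaled (see below), then the turn about the tool's z scaled (see below). A call has 1 to 12 rows; each row is the pose to reach, as a shift and turn from the pose commanded when the call began, along the tool's axes at that moment; what a row does not reach only later rows make up. The controller multiplies each number of a shift by 0.4 m and each number of a turn by 45 degrees. A row lasts 1/12 s, in which the tool goes at most 41.7 mm and 7.16 degrees, less where a joint would pass 70% of its speed; a pose out of reach is approached as far as the arm can. A call with a number of a shift or a turn outside -1 to 1 is refused whole. A call with a gripper value outside its range is refused whole. "claw" is the closure, from -1 (fully open) to 1 (shut), set as the call begins (left out, the last holds). The fingers move at their own pace and stop on an object; the grip force is fixed at half the most. Time passes only in rows, so rows that repeat a pose let the fingers close. It gives the time, the measured TCP pose, the force, the opening and the grip force at its end, in the units of the state.
- r.sense(): the state, without advancing time (a new reading comes with each control period).
- optics.capture(name): name is "scene" or "side" or "wrist"; returns a dict with "pixels" (480x640x3 uint8, red, green, blue), "vertical_fov" (degrees; the focal length in pixels is half the picture's height over the tangent of half this angle, whatever the lens; pixels are square), "cx", "cy" (the principal point, pixels), "distortion" ([k1, k2, p1, p2, k3] as OpenCV has them; the pictures are not rectified), "T" (4x4, takes a point from camera to world coordinates). Camera axes: x right, y down, z forward; pixel columns grow to the right and rows downward; lengths in mm; the calibration is good to about 2 mm. A picture is of the moment at which its call begins. There is no depth.
- r.sign_off(): hands the job in; it is judged then, once.
The state is a dict: "clock": time; "joints": joint angles; "joint_velocities": joint speeds; "joint_efforts": joint torques, N m; "ee_pos": TCP position; "tool_rot": TCP orientation; "wrist_force": force on the tool from outside, world axes, zero at the start; "torque": the same for the moment, N m; "grip_width": finger opening in mm; "finger_force": force on a finger pad.
Only numpy, scipy, OpenCV 4.12 (cv2) and the standard library are available. Lean on these libraries where they do the work, as an engineer would, in place of code of your own. Each camera call takes 0.05 s, during which the arm holds its last target. There are 200 camera calls.

## Working session

There is one attempt and no reset: what is moved stays moved. The work goes in short steps, Python scripts to look and compute and a tool call to move; the robot and the scene stay as the last step left them, time stands still between calls to the robot, and variables do not carry over. Pictures are saved under pics/ and viewed, at most 10 in all, crops included, and the job is handed in when it is done.

Besides the shell and the picture viewer there is one more tool, called after ">>>" in YAML: its name, and indented under it one key for each argument. servo_tool: Moves the arm, as the interface text tells. Its arguments: {"type":"object","properties":{"plan":{"type":"array","items":{"type":"number"}},"claw":{"type":"number"}},"required":["plan"]}

```bash
mkdir -p pics; ls; python3 - <<'E'
from workcell import r, optics
import cv2,numpy as np
for n in ["scene","side","wrist"]:
    c=optics.capture(n); cv2.imwrite(f"pics/{n}0.png",c["pixels"][:,:,::-1])
    print(n,c["vertical_fov"],c["cx"],c["cy"],c["distortion"],np.round(c["T"],3).tolist())
s=r.sense();print(s)
E
```

```text
pics
scene 45.91994275114803 318.54425965399713 235.4848464804284 [-0.08068184  0.          0.          0.          0.        ] [[-0.581, 0.619, -0.528, 1350.332], [0.814, 0.431, -0.39, 527.328], [-0.014, -0.656, -0.754, 1289.577], [0.0, 0.0, 0.0, 1.0]]
side 55.87924199365078 321.7401865967503 239.1069339850743 [0.00435572 0.         0.         0.         0.        ] [[0.968, -0.184, 0.171, 317.373], [-0.25, -0.653, 0.714, -911.137], [-0.019, -0.734, -0.678, 957.932], [0.0, 0.0, 0.0, 1.0]]
wrist 64.50112223987075 323.4862461326461 243.01790013741964 [-0.0783572  0.         0.         0.         0.       ] [[0.415, 0.872, 0.26, 164.753], [0.91, -0.398, -0.12, 556.763], [-0.002, 0.286, -0.958, 383.928], [0.0, 0.0, 0.0, 1.0]]
{'clock': 0.15, 'joints': array([ 1.12302495e+00,  3.20132164e-01,  1.56535445e+00, -5.52365062e-06,
        1.25739674e+00, -1.99987304e-02]), 'joint_velocities': array([ 0.00058132, -0.00209788, -0.00467421,  0.0012679 , -0.00211084,
       -0.00118352]), 'joint_efforts': array([ 5.96922582e-04, -4.12774980e+01, -2.32154167e+01,  7.26872496e-02,
        4.33642056e-02, -7.74262207e-05]), 'ee_pos': array([238.379752  , 522.86202429, 213.33803706]), 'tool_rot': array([ 2.12258383e-01,  9.77213366e-01, -6.28389136e-04, -1.47010401e-04]), 'wrist_force': array([-0.16778454,  0.76632911,  0.40174089]), 'torque': array([-0.00097201,  0.02176732, -0.01548105]), 'finger_force': 0.0, 'grip_width': 91.12294601965081}
```

View pics/scene0.png

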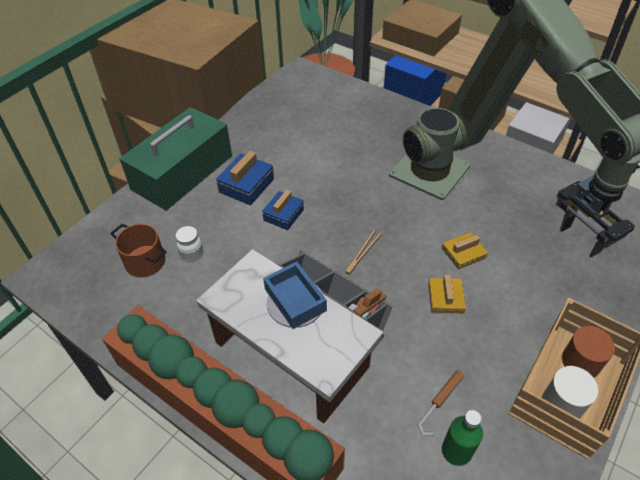

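View pics/side0.png

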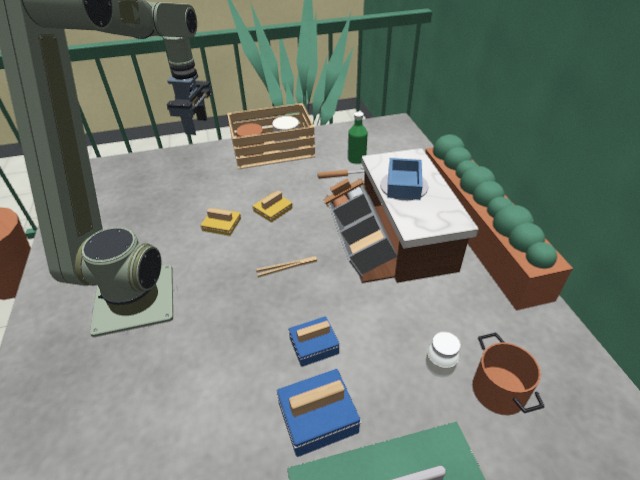

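The blue look-alikes are the small tin at scene (283,209) / side (314,340) and the big one at scene (245,177) / side (318,405); I choose the small one. The yellow look-alikes are at scene (465,249) / side (221,220) and scene (447,295) / side (272,206). I choose the second, which is farther from the base. The bin is open at side (360,230), with the bar parked at its left end near (345,190).

```bash
cat > h.py <<'E'
import cv2,numpy as np
from scipy.spatial.transform import Rotation as R
def K(c):
    f=240/np.tan(np.radians(c["vertical_fov"])/2)
    return np.array([[f,0,c["cx"]],[0,f,c["cy"]],[0,0,1]])
def ray(c,px):
    px=np.asarray(px,float).reshape(-1,1,2)
    n=cv2.undistortPoints(px,K(c),np.array(c["distortion"])).reshape(-1,2)
    T=np.array(c["T"]);d=np.c_[n,np.ones(len(n))]@T[:3,:3].T
    return T[:3,3],d
def plane(c,px,z):
    o,d=ray(c,px);return o+d*((z-o[2])/d[:,2])[:,None]
def tri(c1,p1,c2,p2):
    o1,d1=ray(c1,p1);o2,d2=ray(c2,p2);out=[]
    for a,b in zip(d1,d2):
        a=a/np.linalg.norm(a);b=b/np.linalg.norm(b)
        t=np.linalg.lstsq(np.c_[a,-b],o2-o1,rcond=None)[0]
        p,q=o1+t[0]*a,o2+t[1]*b
        out.append(np.r_[(p+q)/2,np.linalg.norm(p-q)])
    return np.array(out)
def proj(c,P):
    T=np.linalg.inv(np.array(c["T"]))
    return cv2.projectPoints(np.asarray(P,float).reshape(-1,3),cv2.Rodrigues(T[:3,:3])[0],T[:3,3],K(c),np.array(c["distortion"]))[0].reshape(-1,2)
def mask(img,lo,hi):
    return cv2.inRange(cv2.cvtColor(img,cv2.COLOR_RGB2HSV),lo,hi)
E
python3 - <<'E'
from workcell import r,optics
from h import *
S=optics.capture("scene");D=optics.capture("side")
# hsv samples
for nm,c,p in [("hb",S,(284,199)),("hy",S,(449,288)),("blue",S,(283,214)),("yel",S,(440,300))]:
    print(nm,cv2.cvtColor(c["pixels"],cv2.COLOR_RGB2HSV)[p[1],p[0]])
a=cv2.resize(D["pixels"][160:290,310:480],None,fx=4.4,fy=4.4,interpolation=3)[:560,:] 
b=cv2.resize(S["pixels"][240:330,285:405],None,fx=4,fy=4,interpolation=3)
cv2.imwrite("pics/cropD.png",cv2.resize(D["pixels"][165:290,315:415],None,fx=4.7,fy=4.7,interpolation=3)[:,:,::-1])
m=np.hstack([cv2.resize(D["pixels"][170:290,315:405],None,fx=5,fy=5,interpolation=3)[:600,:450], np.vstack([cv2.resize(S["pixels"][245:330,290:400],(350,270),interpolation=3),cv2.resize(S["pixels"][190:320,260:480],(350,207),interpolation=3),np.zeros((123,350,3),np.uint8)])])
cv2.imwrite("pics/mos.png",m[:,:,::-1])
E
```

```text
hb [ 16 107 169]
hy [ 16 101 177]
blue [108 176 138]
yel [ 22 189 177]
```

View pics/mos.png

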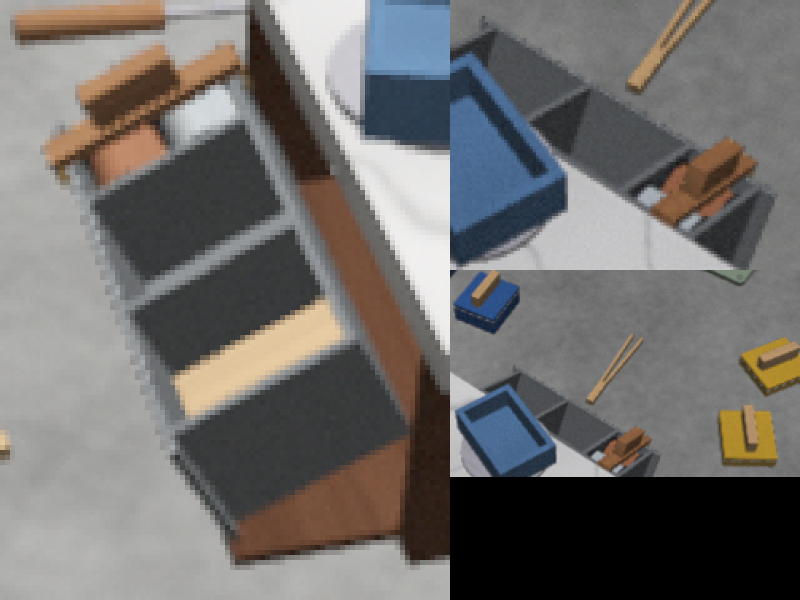

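```bash
python3 - <<'E'
from workcell import r,optics
from h import *
S=optics.capture("scene");D=optics.capture("side")
def blob(c,lo,hi,seed,rad):
    m=mask(c["pixels"],lo,hi);z=np.zeros_like(m);cv2.circle(z,seed,rad,255,-1);m&=z
    n,l,st,ce=cv2.connectedComponentsWithStats(m);i=1+np.argmax(st[1:,4]);ys,xs=np.where(l==i)
    return np.c_[xs,ys].astype(float),ce[i]
wood=((10,60,100),(18,135,255))
for nm,ps,pd,zt in [("blue",(283,205),(314,335),61),("yellow",(447,290),(272,203),43)]:
    for c,p in [(S,ps),(D,pd)]:
        px,ce=blob(c,*wood,p,22);P=plane(c,px,zt);m=P.mean(0)
        w,v=np.linalg.eigh(np.cov((P-m)[:,:2].T));print(nm,len(px),ce.round(1),m.round(1),"yaw",np.degrees(np.arctan2(v[1,1],v[0,1])).round(1))
# bin rim, front ends of dividers and panel ends
sc=[(301,251.3),(334,273.3),(364.7,292.5),]
sd=[(350.6,256.5),(342,230),(334,210.5)]
print(tri(S,sc,D,sd).round(1))
# slab front top edge in side view, z=185
for c,pts in [(D,[(363,158),(403,240)])]:
    print(plane(c,pts,185).round(1))
print(plane(S,[(255,251),(382,333),(198,301),(332,388)],185).round(1))
E
```

```text
blue 113 [282.1 198.5] [ 431.4 -286.2   61. ] yaw -172.6
blue 207 [312. 329.] [ 441.8 -269.    61. ] yaw -172.1
yellow 155 [448.3 286.3] [425.  277.2  43. ] yaw -147.2
yellow 91 [271.1 197.3] [437.8 295.8  43. ] yaw -144.5
[[591.1 -94.2  99.4   1.2]
 [599.9  19.8  95.3   2.9]
 [603.1 117.7  90.3   3.8]]
[[ 729.5  228.   185. ]
 [ 707.4 -155.5  185. ]]
[[ 711.1 -145.6  185. ]
 [ 732.   242.6  185. ]
 [ 907.1 -158.5  185. ]
 [ 906.8  226.7  185. ]]
```

```bash
cat >> h.py <<'E'
def go(s,pos,yaw,base=None):
    "units for servo_tool to reach pos (mm), tool-x yaw (deg); base: commanded pose"
    Rm=R.from_quat(s["tool_rot"]).as_matrix(); y0=np.degrees(np.arctan2(Rm[1,0],Rm[0,0]))
    d=np.asarray(pos,float)-(s["ee_pos"] if base is None else base)
    t=Rm.T@d; turn=-((yaw-y0+180)%360-180)
    print("go",(t/400).round(3),"turn",round(turn/45,3),"| yaw0",round(y0,2))
E
python3 - <<'E'
from workcell import r
from h import *
s=r.sense();go(s,(431,287,200),215);go(s,(431,287,200),180)
E
```

```text
go [-0.683 -0.337  0.035] turn -1.322 | yaw0 155.49
go [-0.683 -0.337  0.035] turn -0.545 | yaw0 155.49
```

>>> servo_tool:
  plan: [-0.683,-0.337,0.035,-1,-0.683,-0.337,0.035,-1,-0.683,-0.337,0.035,-1,-0.683,-0.337,0.035,-1,-0.683,-0.337,0.035,-1,-0.683,-0.337,0.035,-1,-0.683,-0.337,0.035,-1,-0.683,-0.337,0.035,-1,-0.683,-0.337,0.035,-1,-0.683,-0.337,0.035,-1]

```text
clock: 1.18
ee_pos: [432.0, 286.0, 199.9]
tool_rot: [-0.176, 0.984, 0.0, -0.0]
wrist_force: [0.1, -0.3, -0.2]
grip_width: 91.0
finger_force: 0.0
```

```bash
cat >> h.py <<'E'
def handle(c,zt,ztop,tol=80):
    "tin handle: top-face blob in wrist picture -> centre, yaw mod 180, size on plane ztop"
    m=mask(c["pixels"],(8,50,110),(19,150,255));m=cv2.morphologyEx(m,cv2.MORPH_OPEN,np.ones((3,3)))
    n,l,st,ce=cv2.connectedComponentsWithStats(m)
    for i in range(1,n):
        if st[i,4]<800: continue
        ys,xs=np.where(l==i);P=plane(c,np.c_[xs,ys],ztop)[:,:2].astype(np.float32)
        (cx,cy),(w,h),a=cv2.minAreaRect(P)
        if w<h: a+=90;w,h=h,w
        print("blob",ce[i].round(0),st[i,4],"centre",round(cx,1),round(cy,1),"size",round(w,1),round(h,1),"yaw",round(a%180,1))
E
python3 - <<'E'
from workcell import r,optics
from h import *
c=optics.capture("wrist");cv2.imwrite("pics/w1.png",c["pixels"][:,:,::-1])
handle(c,0,58);s=r.sense();print(s["clock"],s["ee_pos"])
E
```

```text
blob [344.  23.] 1656 centre 273.2 246.0 size 58.3 20.2 yaw 153.8
blob [ 49. 116.] 2203 centre 420.2 41.2 size 156.6 22.1 yaw 3.1
blob [317. 228.] 1833 centre 434.9 281.7 size 79.1 17.4 yaw 33.2
1.2333 [431.25589009 287.02481198 199.93583597]
```

View pics/w1.png

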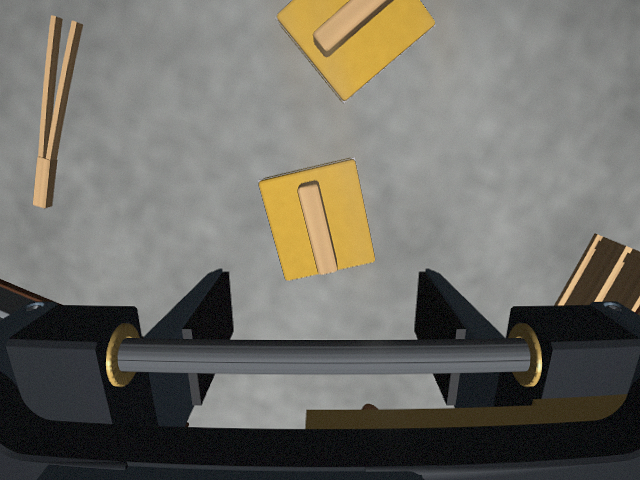

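The view shows the chosen yellow tin with its handle at (317,228), 79×17 mm as expected. The other yellow tin is at (344,23), nearer the base, and the tweezers are at (60,110).

```bash
python3 - <<'E'
from workcell import r
from h import *
s=r.sense();go(s,(434.9,281.7,31),213.2)
E
```

```text
go [-0.004 -0.016  0.422] turn -0.285 | yaw0 -159.62
```

>>> servo_tool:
  plan: [-0.004,-0.016,0.08,-0.285,-0.004,-0.016,0.16,-0.285,-0.004,-0.016,0.24,-0.285,-0.004,-0.016,0.32,-0.285,-0.004,-0.016,0.38,-0.285,-0.004,-0.016,0.422,-0.285,-0.004,-0.016,0.422,-0.285]
  claw: -1

```text
clock: 1.82
ee_pos: [433.0, 282.7, 29.1]
tool_rot: [-0.288, 0.958, -0.0, -0.002]
wrist_force: [0.2, -0.3, 0.2]
grip_width: 91.1
finger_force: 0.0
```

>>> servo_tool:
  plan: [0,0,0,0,0,0,0,0,0,0,0,0,0,0,0,0,0,0,0,0,0,0,0,0]
  claw: 1

```text
clock: 2.32
ee_pos: [435.0, 281.9, 31.5]
tool_rot: [-0.287, 0.958, 0.0, 0.0]
wrist_force: [-0.3, 0.5, 0.1]
grip_width: 54.2
finger_force: 0.0
```

>>> servo_tool:
  plan: [0,0,0,0,0,0,0,0,0,0,0,0,0,0,0,0,0,0,0,0,0,0,0,0,0,0,0,0,0,0,0,0]

```text
clock: 2.98
ee_pos: [435.0, 281.8, 31.2]
tool_rot: [-0.287, 0.958, 0.0, 0.0]
wrist_force: [-0.2, 0.2, 0.6]
grip_width: 18.0
finger_force: 30.0
```

```bash
python3 - <<'E'
from workcell import r
from h import *
s=r.sense();print(s["grip_width"],s["finger_force"],s["wrist_force"]);
go(s,(435,282,260),213.2); go(s,(500,20,260),176.7)
E
```

```text
17.957904883298855 30.0 [-0.23688784  0.16740085  0.58013281]
go [-0.     0.    -0.572] turn 0.002 | yaw0 -146.69
go [ 0.223 -0.636 -0.572] turn 0.814 | yaw0 -146.69
```

```bash
python3 - <<'E'
from workcell import r
from h import *
s=r.sense();go(s,(395,15,330),176.7)
E
```

```text
go [ 0.45  -0.502 -0.747] turn 0.814 | yaw0 -146.69
```

>>> servo_tool:
  plan: [0,0,-0.06,0,0,0,-0.15,0,0,0,-0.25,0,0.06,-0.06,-0.35,0,0.13,-0.14,-0.42,0.15,0.2,-0.22,-0.5,0.3,0.27,-0.3,-0.58,0.45,0.34,-0.38,-0.66,0.6,0.4,-0.46,-0.72,0.75,0.45,-0.502,-0.747,0.814,0.45,-0.502,-0.747,0.814,0.45,-0.502,-0.747,0.814]

```text
clock: 3.98
ee_pos: [394.9, 10.3, 333.4]
tool_rot: [0.032, 0.999, -0.002, 0.003]
wrist_force: [0.9, 0.3, -3.2]
grip_width: 17.7
finger_force: 30.0
```

```bash
python3 - <<'E'
from workcell import r,optics
from h import *
c=optics.capture("wrist");cv2.imwrite("pics/w2.png",c["pixels"][:,:,::-1])
s=r.sense();print(s["clock"],s["ee_pos"],s["grip_width"],s["wrist_force"])
np.save("w2T.npy",c["T"]);np.save("w2.npy",c["pixels"])
E
```

```text
4.0333 [394.92925307  12.35015525 331.91094225] 17.823116724708402 [ 1.3885648   0.0983842  -2.46811221]
```

View pics/w2.png

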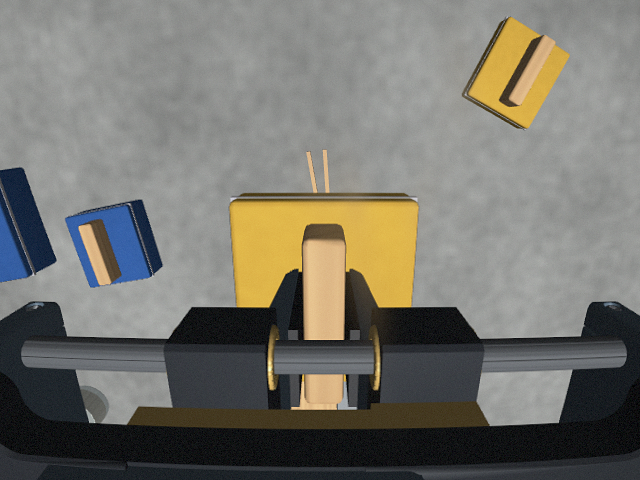

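The camera looks back at the robot side, showing the yellow tin held squarely and the small blue tin at (112,243). I need the opposite yaw to see the bin, so I turn +180°.

>>> servo_tool:
  plan: [-0.06,0,0,0.159,-0.12,0,0,0.318,-0.18,0,0,0.477,-0.24,0,0,0.636,-0.3,0,0,0.795,-0.36,0,0,0.954,-0.412,0,0,1]

```text
clock: 4.62
ee_pos: [560.4, 7.0, 327.7]
tool_rot: [0.411, 0.912, -0.0, -0.002]
wrist_force: [0.0, 0.1, -3.3]
grip_width: 18.0
finger_force: 30.0
```

>>> servo_tool:
  plan: [0,0,0,0.159,0,0,0,0.318,0,0,0,0.477,0,0,0,0.636,0,0,0,0.795,0,0,0,0.954,0,0,0,1]

```text
clock: 5.2
ee_pos: [558.9, 7.1, 327.9]
tool_rot: [0.728, 0.685, -0.001, -0.002]
wrist_force: [-0.0, -0.2, -2.7]
grip_width: 18.0
finger_force: 30.0
```

>>> servo_tool:
  plan: [0,0,0,0.159,0,0,0,0.318,0,0,0,0.477,0,0,0,0.636,0,0,0,0.795,0,0,0,0.954,0,0,0,1]

```text
clock: 5.78
ee_pos: [559.0, 7.1, 327.9]
tool_rot: [0.935, 0.354, -0.001, -0.001]
wrist_force: [0.4, -0.1, -3.8]
grip_width: 17.8
finger_force: 30.0
```

>>> servo_tool:
  plan: [0,0,0,0.159,0,0,0,0.318,0,0,0,0.477,0,0,0,0.636,0,0,0,0.795,0,0,0,0.954,0,0,0,1,0,0,0,1,0,0,0,1]

```text
clock: 6.53
ee_pos: [559.0, 6.7, 328.5]
tool_rot: [1.0, -0.028, -0.001, -0.0]
wrist_force: [0.6, 0.0, -3.5]
grip_width: 17.8
finger_force: 30.0
```

```bash
python3 - <<'E'
from workcell import r,optics
from h import *
c=optics.capture("wrist");cv2.imwrite("pics/w3.png",c["pixels"][:,:,::-1])
s=r.sense();print(s["clock"],s["ee_pos"],s["joints"],s["wrist_force"])
import pickle;pickle.dump(c,open("w3.pkl","wb"))
E
```

```text
6.5833 [559.10134471   6.430511   328.78286962] [-9.31156706e-03  2.47400615e-01  1.38213544e+00  4.06615828e-04
  1.51416249e+00  1.61719652e+00] [-0.3101854  -0.77733937 -2.68928842]
```

View pics/w3.png

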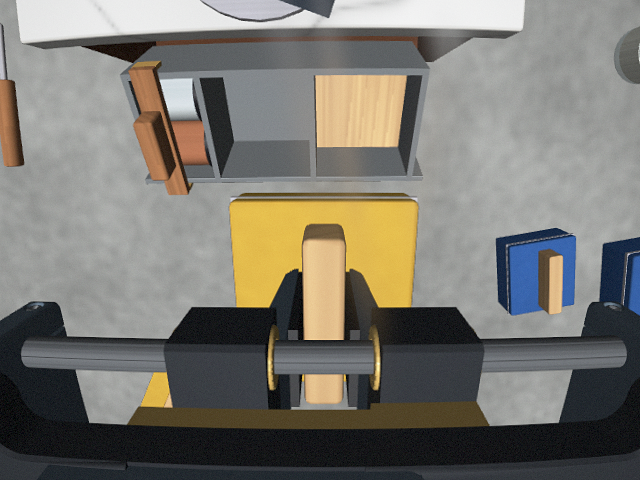

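The bin is clearly visible: deep slot at about (265,110), shallow wooden-floor slot at (362,110), bar at (157,130). I zoom once for corners.

```bash
python3 - <<'E'
import cv2
im=cv2.imread("pics/w3.png")[30:195,190:440]
im=cv2.convertScaleAbs(cv2.resize(im,None,fx=3.2,fy=3.2,interpolation=3),alpha=1.5)
cv2.imwrite("pics/w3c.png",im)
E
```

```text
(no output)
```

View pics/w3c.png

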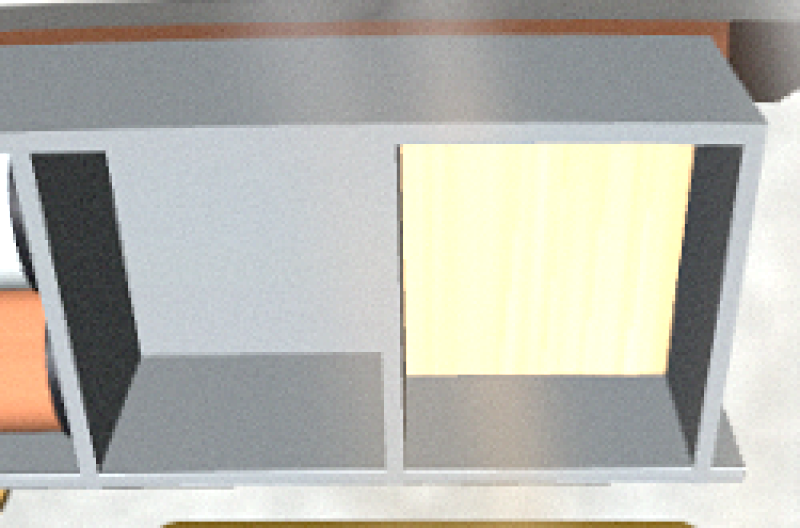

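```bash
cat > bin.py <<'E'
import pickle
from h import *
c=pickle.load(open("w3.pkl","rb"))
pc=np.array([(743,146),(397,145),(694,466),(403,468),(386,469),(98,472),(30,153),(768,123)],float)/3.2+[190,30]-0.35
ob=np.array([(112,-132,0),(112,-36,0),(6,-132,0),(6,-36,0),(6,-30,0),(6,66,0),(112,66,0),(118,-138,0)],float)
# IPPE planar pose, camera frame
d=np.array(c["distortion"])
ok,rv,tv=cv2.solvePnP(ob,pc,K(c),d,flags=cv2.SOLVEPNP_ITERATIVE)
e=cv2.projectPoints(ob,rv,tv,K(c),d)[0].reshape(-1,2)-pc
T=np.eye(4);T[:3,:3]=cv2.Rodrigues(rv)[0];T[:3,3]=tv.ravel();T=np.array(c["T"])@T
if __name__=="__main__":
    print("res",e.round(1).tolist());A=T[:3,:3]
    print(A.round(3));print("yaw",np.degrees(np.arctan2(-A[0,1],A[1,1])),"q",np.arctan2(A[2,0],np.hypot(A[0,0],A[1,0])),"yz",A[2,1])
    f=lambda *p:(A@np.array(p,float)+T[:3,3]).round(1)
    print("hinge",f(0,0,-88),"deep",f(59,18,0),"shallow",f(59,-84,0),"rimfront",f(0,0,0))
    for z in (90,95):print(plane(c,[pc[3],pc[5]],z).round(1))
E
python3 bin.py
```

```text
res [[0.1, -0.3], [-0.1, 0.0], [-0.5, 0.2], [0.3, 0.1], [-0.0, -0.2], [0.2, 0.1], [-0.1, -0.0], [0.1, 0.1]]
[[ 0.893  0.048 -0.448]
 [-0.044  0.999  0.019]
 [ 0.449  0.003  0.894]]
yaw -2.734589591308787 q 0.46537945451443463 yz 0.0026006910410224333
hinge [629.   47.5  11.5] deep [643.1  64.6 116.7] shallow [638.2 -37.3 116.4] rimfront [589.5  49.2  90.2]
[[593.   13.3  90. ]
 [597.8 115.8  90. ]]
[[593.6  13.2  95. ]
 [598.3 114.4  95. ]]
```

```bash
python3 - <<'E'
from workcell import r
from h import *
s=r.sense();go(s,(785,-95,329),-2.7);go(s,(785,-95,216),-2.7)
E
```

```text
go [ 0.578  0.222 -0.002] turn -0.011 | yaw0 -3.19
go [0.579 0.222 0.281] turn -0.011 | yaw0 -3.19
```

>>> servo_tool:
  plan: [0.09,0.035,0,0,0.18,0.07,0,0,0.27,0.105,0,0,0.36,0.14,0,0,0.45,0.175,0,0,0.53,0.205,0.03,-0.011,0.579,0.222,0.09,-0.011,0.579,0.222,0.16,-0.011,0.579,0.222,0.22,-0.011,0.579,0.222,0.25,-0.011,0.579,0.222,0.27,-0.011,0.579,0.222,0.276,-0.011]

```text
clock: 7.58
ee_pos: [784.9, -96.0, 216.9]
tool_rot: [1.0, -0.024, -0.002, -0.0]
wrist_force: [0.4, 0.1, -3.3]
grip_width: 17.9
finger_force: 30.0
```

>>> servo_tool:
  plan: [0,0,0.002,0,0,0,0.004,0,0,0,0.006,0,0,0,0.006,0]

```text
clock: 7.92
ee_pos: [785.8, -96.4, 218.5]
tool_rot: [1.0, -0.025, 0.001, 0.0]
wrist_force: [-0.6, -0.4, -1.9]
grip_width: 18.3
finger_force: 30.0
```

>>> servo_tool:
  plan: [0,0,0,0,0,0,0,0,0,0,0,0]
  claw: 0.4

```text
clock: 8.17
ee_pos: [785.8, -96.5, 218.5]
tool_rot: [1.0, -0.025, 0.001, 0.0]
wrist_force: [-0.1, 0.4, 0.3]
grip_width: 27.0
finger_force: 0.0
```

```bash
python3 - <<'E'
from workcell import r
from h import *
s=r.sense();print(s["ee_pos"],s["grip_width"],s["wrist_force"],s["clock"])
E
```

```text
[785.78222858 -96.54082579 218.4736288 ] 26.977255723092423 [-0.12279805  0.41240802  0.30579332] 8.1667
```

>>> servo_tool:
  plan: [0,0,-0.002,0,0,0,-0.002,0,0,0,-0.002,0,0,0,-0.002,0]
  claw: 1

```text
clock: 8.5
ee_pos: [785.6, -96.5, 218.7]
tool_rot: [1.0, -0.025, 0.001, 0.0]
wrist_force: [-0.6, -0.6, 3.2]
grip_width: 17.9
finger_force: 30.0
```

```bash
python3 - <<'E'
from workcell import r,optics
from h import *
s=r.sense();print(s["ee_pos"],s["grip_width"],s["finger_force"],s["clock"])
# slab front edge at hinge+90 in stand axes
y=np.radians(-2.73);ex=np.array([np.cos(y),np.sin(y)])
h=np.array([629,47.5]);t=(s["ee_pos"][:2]-h)@ex;print("tcp ahead of slab edge",t-90)
c=optics.capture("wrist");handle(c,0,243)
E
```

```text
[785.61456456 -96.53585928 218.71494388] 17.92736397790767 30.000467598438263 8.5
tcp ahead of slab edge 73.29716893595983
blob [323. 287.] 4188 centre 802.8 -97.2 size 46.7 17.0 yaw 177.1
blob [323. 386.] 951 centre 754.6 -94.8 size 17.0 13.8 yaw 87.1
```

>>> servo_tool:
  plan: [0,0,-0.04,0,-0.08,0,-0.05,0,-0.16,0,-0.05,0,-0.24,0,-0.05,0,-0.278,0,-0.04,0,-0.278,0,-0.02,0,-0.278,0,0,0,-0.278,0,0.008,0,-0.278,0,0.016,0,-0.278,0,0.016,0]

```text
clock: 9.38
ee_pos: [672.4, -90.9, 215.1]
tool_rot: [1.0, -0.025, -0.002, 0.0]
wrist_force: [-14.2, 0.6, 18.8]
grip_width: 18.0
finger_force: 30.0
```

```bash
cat > look.py <<'E'
import sys
from workcell import r,optics
from h import *
s=r.sense();print(s["clock"],s["ee_pos"].round(1),s["grip_width"].round(1),s["finger_force"],s["wrist_force"].round(1),s["torque"].round(2))
if len(sys.argv)>1:
    c=optics.capture(sys.argv[1]);cv2.imwrite("pics/"+sys.argv[2],c["pixels"][:,:,::-1])
E
python3 look.py side s1.png; python3 - <<'E'
import cv2
im=cv2.imread("pics/s1.png")[120:290,310:480];cv2.imwrite("pics/s1c.png",cv2.resize(im,None,fx=3.5,fy=3.5,interpolation=3))
E
```

```text
Traceback (most recent call last):
  File "look.py", line 4, in <module>
    s=r.sense();print(s["clock"],s["ee_pos"].round(1),s["grip_width"].round(1),s["finger_force"],s["wrist_force"].round(1),s["torque"].round(2))
                                                      ^^^^^^^^^^^^^^^^^^^^^
AttributeError: 'float' object has no attribute 'round'
[ WARN:0@0.008] global loadsave.cpp:275 findDecoder imread_('pics/s1.png'): can't open/read file: check file path/integrity
Traceback (most recent call last):
TypeError: 'NoneType' object is not subscriptable
```

```bash
sed -i 's/s\["grip_width"\].round(1)/round(float(s["grip_width"]),1)/' look.py
python3 look.py side s1.png; python3 - <<'E'
import cv2
im=cv2.imread("pics/s1.png")[120:290,310:480];cv2.imwrite("pics/s1c.png",cv2.resize(im,None,fx=3.5,fy=3.5,interpolation=3))
E
```

```text
9.3833 [672.4 -90.9 215.1] 18.0 30.003384053707123 [-14.2   0.6  18.8] [0.17 2.39 0.03]
```

View pics/s1c.png

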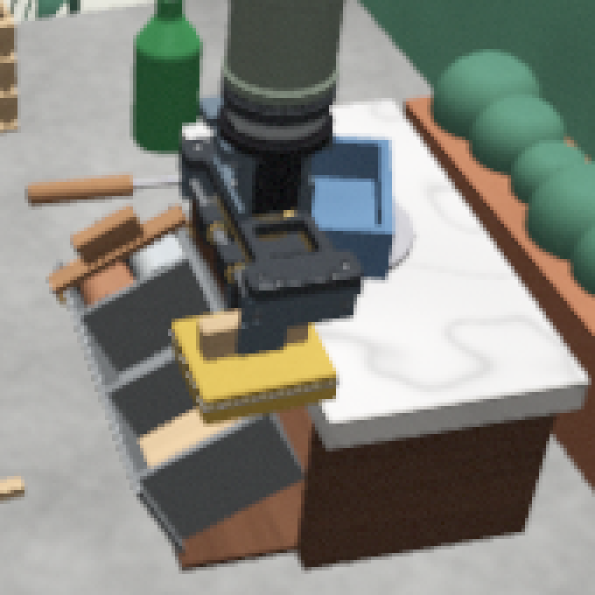

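The yellow tin sits on the slab edge at (250,370) in the crop and begins to tilt under 19 N, so I press further.

>>> servo_tool:
  plan: [0,0,0.006,0,0,0,0.012,0,0,0,0.018,0,0,0,0.018,0]

```text
clock: 9.77
ee_pos: [671.5, -90.9, 209.2]
tool_rot: [1.0, -0.025, -0.002, 0.0]
wrist_force: [-18.8, 1.0, 24.4]
grip_width: 18.0
finger_force: 35.7
```

```bash
python3 look.py; python3 - <<'E'
from workcell import r,optics
from h import *
c=optics.capture("wrist");s=r.sense()
m=mask(c["pixels"],(20,120,80),(28,255,255));m[300:]=0
ys,xs=np.where(m>0);print("yellow",xs.min(),xs.max(),ys.min(),ys.max())
for x in (260,380):
    yy=ys[xs==x];print(x,yy.min())
E
```

```text
9.7667 [671.5 -90.9 209.2] 18.0 35.652311376761645 [-18.8   1.   24.4] [ 0.25  2.98 -0.03]
yellow 225 421 192 299
260 192
380 192
```

>>> servo_tool:
  plan: [0,0,0.006,0,0,0,0.012,0,0,0,0.016,0,0,0,0.016,0]

```text
clock: 10.15
ee_pos: [670.8, -90.9, 207.7]
tool_rot: [1.0, -0.025, -0.001, 0.0]
wrist_force: [-26.6, 2.3, 42.0]
grip_width: 17.7
finger_force: 52.6
```

>>> servo_tool:
  plan: [0,0,-0.04,0,0,0,-0.1,0,0,0,-0.1,0,0,0,-0.1,0]

```text
clock: 10.48
ee_pos: [675.8, -91.1, 237.6]
tool_rot: [1.0, -0.025, 0.001, 0.0]
wrist_force: [-0.1, 0.1, -3.9]
grip_width: 17.4
finger_force: 48.0
```

```bash
python3 look.py wrist w4.png; cat > tilt.py <<'E'
import sys
from workcell import r,optics
from h import *
# far lid edge of held tin, in tool frame; pivot is 19 mm behind TCP
hsv={'y':((20,120,80),(28,255,255)),'b':((100,110,50),(118,255,255))}[sys.argv[1]]
c=optics.capture("wrist");s=r.sense();Rm=R.from_quat(s["tool_rot"]).as_matrix()
m=mask(c["pixels"],*hsv);m[300:]=0;m[:,:150]=0;m[:,500:]=0
q=cv2.convexHull(np.argwhere(m>0)[:,::-1].astype(np.int32)).reshape(-1,2)
a=q[np.argmin(q@[1,1])].astype(float);b=q[np.argmin(q@[-1,1])].astype(float)
o,d=ray(c,[a,b]);u=(d@Rm)  # tool frame
k=90/abs(u[0,1]-u[1,1]); p=(o-s["ee_pos"])@Rm+u*k
print(a,b,"far lid corners in tool frame",p.round(1).tolist())
H=float(sys.argv[2]) # pivot above lid
x,z=p[:,0].mean(),19*-1-p[:,2].mean() # z up rel to pivot
base=np.arctan2(-H,50);print("tilt deg by pos",np.degrees(np.arctan2(z,x)-base).round(1),"x,z",x.round(1),z.round(1),"r",np.hypot(x,z).round(1),"expect",np.hypot(50,H).round(1))
E
python3 tilt.py y 25
```

```text
10.4833 [675.8 -91.1 237.6] 17.4 48.02658294327557 [-0.1  0.1 -3.9] [ 0.01  0.18 -0.02]
[236. 193.] [409. 192.] far lid corners in tool frame [[50.8, -45.5, 24.4], [51.2, 44.5, 24.5]]
tilt deg by pos -13.9 x,z 51.0 -43.5 r 67.0 expect 55.9
```

View pics/w4.png

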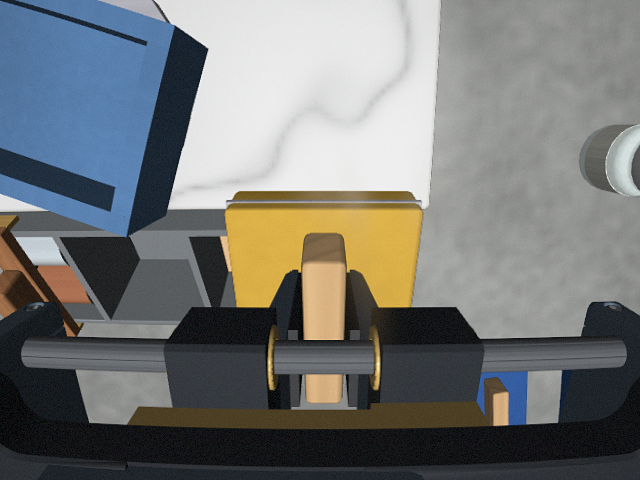

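```bash
cat > tilt2.py <<'E'
import sys
from workcell import r,optics
from h import *
def t(a,b,H,c,s):
    Rm=R.from_quat(s["tool_rot"]).as_matrix();o,d=ray(c,[a,b]);u=d@Rm
    k=90/abs(u[0,1]-u[1,1]);p=((o-s["ee_pos"])@Rm+u*k).mean(0)
    x,z=p[0],-19-p[2]
    # angle from row alone: intersect mean ray with circle radius hypot(50,H) about pivot
    o2=(o-s["ee_pos"])@Rm;o2=np.array([o2[0],-19-o2[2]]);v=u.mean(0);v=np.array([v[0],-v[2]]);v/=np.linalg.norm(v)
    bq=o2@v;disc=bq*bq-(o2@o2-50**2-H**2)
    A=[np.degrees(np.arctan2(*(o2+(-bq+sg*np.sqrt(max(disc,0)))*v)[::-1])+np.arctan2(H,50)).round(1) for sg in(1,-1)]
    print("by width: x,z",x.round(1),z.round(1),"tilt",np.degrees(np.arctan2(z,x)+np.arctan2(H,50)).round(1),"by row:",A,disc.round(0))
if __name__=="__main__":
    c=optics.capture("wrist");s=r.sense();f=list(map(float,sys.argv[1:]));t(f[:2],f[2:4],f[4],c,s)
E
python3 tilt2.py 227 204 422 204 25;  python3 - <<'E'
from workcell import r,optics
from h import *
c=optics.capture("wrist")
for y in range(186,216,2):
    print(y,[cv2.cvtColor(c["pixels"],cv2.COLOR_RGB2HSV)[y,x].tolist() for x in (270,)])
E
```

```text
by width: x,z 49.0 -20.4 tilt 4.0 by row: [np.float64(-5.7), np.float64(37.5)] 424.0
186 [[30, 1, 236]]
188 [[120, 1, 237]]
190 [[20, 3, 226]]
192 [[21, 189, 104]]
194 [[22, 183, 103]]
196 [[21, 165, 116]]
198 [[22, 191, 115]]
200 [[125, 14, 106]]
202 [[6, 8, 165]]
204 [[21, 172, 123]]
206 [[22, 179, 118]]
208 [[21, 168, 156]]
210 [[21, 172, 210]]
212 [[21, 171, 221]]
214 [[21, 175, 219]]
```

Tilt is only about 12°: the fingertips jam on the lid because the grip is too low. I set the tin flat on the slab again and regrip higher.

>>> servo_tool:
  plan: [0.03,0,-0.03,0,0.11,0,-0.03,0,0.19,0,-0.03,0,0.26,0,-0.01,0,0.275,0,0.01,0,0.275,0,0.025,0,0.275,0,0.033,0,0.275,0,0.041,0,0.275,0,0.047,0,0.275,0,0.047,0]

```text
clock: 11.52
ee_pos: [785.5, -96.3, 223.7]
tool_rot: [1.0, -0.025, 0.005, 0.0]
wrist_force: [5.1, 0.9, 7.3]
grip_width: 17.7
finger_force: 35.7
```

>>> servo_tool:
  plan: [0,0,0,0,0,0,0,0,0,0,-0.002,0,0,0,-0.004,0,0,0,-0.004,0,0,0,-0.004,0]
  claw: 0.4

```text
clock: 12.02
ee_pos: [783.9, -96.5, 220.4]
tool_rot: [1.0, -0.025, -0.0, -0.0]
wrist_force: [-0.2, -0.1, 0.1]
grip_width: 27.3
finger_force: 0.0
```

```bash
python3 look.py wrist w5.png; python3 - <<'E'
from workcell import r,optics
from h import *
c=optics.capture("wrist");handle(c,0,243)
E
```

```text
12.0167 [783.9 -96.5 220.4] 27.3 0.0 [-0.2 -0.1  0.1] [-0.04  0.16 -0.03]
blob [323. 281.] 4662 centre 803.1 -97.2 size 52.3 16.9 yaw 177.1
```

>>> servo_tool:
  plan: [0.012,0,0,0,0.012,0,0,0,0.012,0,0,0]

```text
clock: 12.37
ee_pos: [789.3, -96.7, 220.3]
tool_rot: [1.0, -0.025, -0.0, -0.0]
wrist_force: [0.0, 0.4, 0.7]
grip_width: 27.0
finger_force: 0.0
```

>>> servo_tool:
  plan: [0,0,0,0,0,0,0,0,0,0,0,0,0,0,0,0]
  claw: 1

```text
clock: 12.7
ee_pos: [789.0, -96.6, 220.6]
tool_rot: [1.0, -0.025, -0.0, -0.0]
wrist_force: [0.9, -0.7, -1.1]
grip_width: 17.8
finger_force: 30.0
```

>>> servo_tool:
  plan: [0,0,-0.04,0,-0.09,0,-0.05,0,-0.18,0,-0.05,0,-0.26,0,-0.05,0,-0.287,0,-0.03,0,-0.287,0,-0.005,0,-0.287,0,0.005,0,-0.287,0,0.015,0,-0.287,0,0.025,0,-0.287,0,0.035,0,-0.287,0,0.042,0,-0.287,0,0.042,0]

```text
clock: 13.7
ee_pos: [670.8, -90.9, 208.7]
tool_rot: [1.0, -0.025, -0.003, 0.0]
wrist_force: [-19.1, 0.9, 23.1]
grip_width: 17.5
finger_force: 32.2
```

```bash
python3 look.py
```

```text
13.7 [670.8 -90.9 208.7] 17.5 32.15544445309206 [-19.1   0.9  23.1] [0.25 3.12 0.04]
```

>>> servo_tool:
  plan: [0,0,0.005,0,0,0,0.01,0,0,0,0.014,0,0,0,0.014,0]

```text
clock: 14.03
ee_pos: [670.2, -90.8, 207.0]
tool_rot: [1.0, -0.025, -0.002, 0.0]
wrist_force: [-24.2, 2.1, 37.6]
grip_width: 17.9
finger_force: 48.2
```

>>> servo_tool:
  plan: [0,0,-0.04,0,-0.04,0,-0.12,0,-0.08,0,-0.15,0,-0.1,0,-0.15,0,-0.1,0,-0.15,0]

```text
clock: 14.45
ee_pos: [633.9, -89.0, 258.2]
tool_rot: [1.0, -0.025, -0.0, -0.0]
wrist_force: [0.1, 0.2, -4.4]
grip_width: 17.8
finger_force: 46.4
```

```bash
python3 look.py wrist w6.png; python3 look.py side s6.png; python3 - <<'E'
import cv2,numpy as np
im=cv2.imread("pics/s6.png")[110:280,310:480];w=cv2.imread("pics/w6.png")[170:420,180:460]
cv2.imwrite("pics/m6.png",np.hstack([cv2.resize(im,(400,400),interpolation=3),cv2.resize(w,(400,400),interpolation=3)]))
E
```

```text
14.45 [633.9 -89.  258.2] 17.8 46.39076190534979 [ 0.1  0.2 -4.4] [-0.01  0.19 -0.03]
14.5 [634.3 -89.  256.9] 17.9 46.386329010128975 [ 0.1  0.1 -3.2] [-0.06  0.2   0.01]
```

View pics/m6.png

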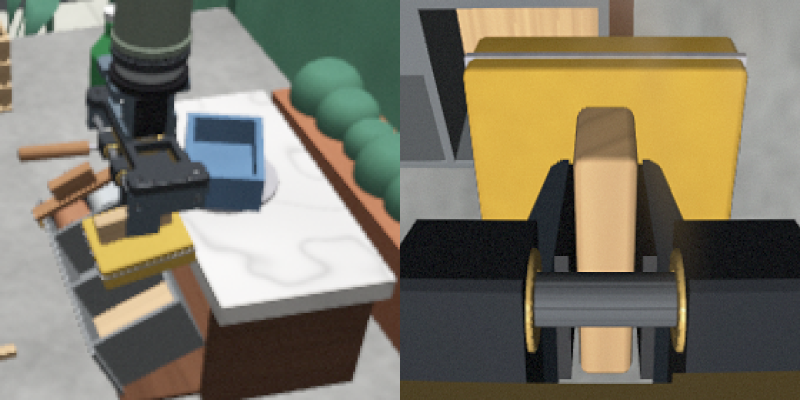

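```bash
python3 - <<'E'
from workcell import optics
from h import *
c=optics.capture("side")
m=mask(c["pixels"],(18,100,60),(28,255,255));m[:,:330]=0
ys,xs=np.where(m>0);k=xs>0
print("bbox",xs.min(),xs.max(),ys.min(),ys.max())
# lower boundary per column = bottom edge of -y face
col=np.arange(xs.min()+9,xs.max()-3);low=np.array([ys[xs==x].max() for x in col])
p=np.polyfit(col,low,1);print("fit res",np.abs(np.polyval(p,col)-low).max())
q=[(col[0],np.polyval(p,col[0])),(col[-1],np.polyval(p,col[-1]))]
o,d=ray(c,q);n=np.array([np.sin(np.radians(2.7)),np.cos(np.radians(2.7)),0]);
y0=(np.array([634.3,-89,0])@n)-45
P=o+d*((y0-o@n)/(d@n))[:,None];print(P.round(1),"tilt",np.degrees(np.arctan2(P[1,2]-P[0,2],P[1,0]-P[0,0])))
E
```

```text
bbox 331 392 167 400Traceback (most recent call last):
  File "<stdin>", line 8, in <module>
    return umr_maximum(a, axis, None, out, keepdims, initial, where)
ValueError: zero-size array to reduction operation maximum which has no identity
```

```bash
cat > st.py <<'E'
import sys
from workcell import r,optics
from h import *
hs={'y':((20,140,60),(28,255,255)),'b':((104,150,40),(118,255,255))}[sys.argv[1]]
c=optics.capture("side");s=r.sense();u0,v0=proj(c,[s["ee_pos"]])[0].astype(int)
m=mask(c["pixels"],*hs);z=np.zeros_like(m);z[v0-30:v0+45,u0-45:u0+45]=255;m&=z
n,l,stt,ce=cv2.connectedComponentsWithStats(m);i=1+np.argmax(stt[1:,4]);ys,xs=np.where(l==i)
print("bbox",xs.min(),xs.max(),ys.min(),ys.max())
col=np.arange(xs.min()+12,xs.max()-3);low=np.array([ys[xs==x].max() for x in col])
k=np.ones(len(col),bool)
for _ in range(4):
    p=np.polyfit(col[k],low[k],1);k=np.abs(np.polyval(p,col)-low)<1.2
print("inliers",k.sum(),len(col));q=[(x,np.polyval(p,x)) for x in (col[k][0],col[k][-1])]
o,d=ray(c,q);n=np.array([np.sin(.0475),np.cos(.0475),0]);y0=s["ee_pos"]@n-45
P=o+d*((y0-o@n)/(d@n))[:,None];print(P.round(1).tolist(),"tilt",np.degrees(np.arctan2(P[1,2]-P[0,2],P[1,0]-P[0,0])),"ee",s["ee_pos"].round(1))
E
python3 st.py y
```

```text
bbox 345 391 201 226
inliers 31 31
[[592.6, -132.0, 240.1], [666.5, -135.6, 256.9]] tilt 12.81838554930937 ee [634.7 -89.  256. ]
```

Tilt comes out at 12.8° again, so that is what the grip allows. A shallower bin angle (about 0.29 rad) would match it, so I park the tin on the slab and push the bin there first.

>>> servo_tool:
  plan: [0.08,0,-0.01,0,0.16,0,-0.01,0,0.24,0,-0.01,0,0.32,0,-0.01,0,0.375,0,0.02,0,0.385,0,0.045,0,0.385,0,0.06,0,0.385,0,0.073,0,0.385,0,0.085,0,0.385,0,0.09,0,0.385,0,0.09,0]

```text
clock: 15.57
ee_pos: [788.4, -96.5, 226.4]
tool_rot: [1.0, -0.025, 0.003, 0.0]
wrist_force: [1.9, 1.0, 4.9]
grip_width: 17.6
finger_force: 35.5
```

>>> servo_tool:
  plan: [0,0,0,0,0,0,0,0,0,0,0,0,0,0,0,0,0,0,-0.08,0,0,0,-0.16,0,0,0,-0.2,0,0,0,-0.2,0]
  claw: 0.3

```text
clock: 16.23
ee_pos: [789.4, -96.9, 307.9]
tool_rot: [1.0, -0.025, 0.005, 0.0]
wrist_force: [-0.4, -0.6, 1.3]
grip_width: 32.2
finger_force: 0.0
```

```bash
python3 - <<'E'
from workcell import r,optics
from h import *
s=r.sense();print(s["clock"],s["ee_pos"],s["grip_width"])
c=optics.capture("wrist");handle(c,0,243)
go(s,(520,60,s["ee_pos"][2]+10),-2.7);go(s,(520,60,100),-2.7)
E
```

```text
16.2333 [789.44451553 -96.87792769 307.9171343 ] 32.238283787983484
blob [52. 13.] 1415 centre 952.7 53.2 size 78.2 16.9 yaw 88.6
blob [323. 250.] 3030 centre 793.6 -96.5 size 78.7 17.3 yaw 177.2
go [-0.692 -0.358 -0.032] turn -0.003 | yaw0 -2.83
go [-0.697 -0.359  0.513] turn -0.003 | yaw0 -2.83
```

>>> servo_tool:
  plan: [-0.1,-0.05,-0.03,0,-0.2,-0.1,-0.03,0,-0.3,-0.14,-0.03,0,-0.4,-0.18,-0.03,0,-0.5,-0.22,-0.03,0,-0.6,-0.26,0,0,-0.67,-0.26,0.06,0,-0.67,-0.26,0.16,0,-0.67,-0.26,0.26,0,-0.67,-0.26,0.36,0,-0.67,-0.26,0.46,0,-0.67,-0.26,0.56,0]
  claw: 1

```text
clock: 17.28
ee_pos: [523.2, 20.5, 75.3]
tool_rot: [1.0, -0.025, -0.001, 0.0]
wrist_force: [0.9, -0.3, -0.2]
grip_width: 0.3
finger_force: 0.0
```

```bash
python3 - <<'E'
from workcell import r
from h import *
s=r.sense();print(s["clock"],s["ee_pos"],s["grip_width"],s["wrist_force"]);go(s,(568,20,70),-2.7);go(s,(580,20,70),-2.7)
E
```

```text
17.2833 [523.21037752  20.45734969  75.32391583] 0.3449566568468592 [ 0.90925344 -0.28815352 -0.22615548]
go [ 0.112 -0.004  0.013] turn -0.003 | yaw0 -2.81
go [ 0.142 -0.006  0.013] turn -0.003 | yaw0 -2.81
```

>>> servo_tool:
  plan: [0.08,0,0.01,0,0.11,0,0.013,0,0.12,0,0.013,0,0.13,0,0.013,0,0.14,0,0.013,0,0.142,0,0.013,0]

```text
clock: 17.78
ee_pos: [575.2, 17.7, 71.1]
tool_rot: [1.0, -0.025, -0.008, 0.0]
wrist_force: [-10.0, 0.5, 1.4]
grip_width: 0.1
finger_force: 5.5
```

>>> servo_tool:
  plan: [0.005,0,0,0,0.01,0,0,0,0.015,0,0,0,0.015,0,0,0]

```text
clock: 18.12
ee_pos: [582.3, 17.4, 73.2]
tool_rot: [1.0, -0.025, -0.006, 0.0]
wrist_force: [-10.9, 0.8, 8.3]
grip_width: 0.3
finger_force: 6.0
```

>>> servo_tool:
  plan: [0.005,0,0,0,0.01,0,0,0,0.012,0,0,0,0.012,0,0,0]

```text
clock: 18.45
ee_pos: [588.1, 17.2, 73.6]
tool_rot: [1.0, -0.025, -0.004, 0.0]
wrist_force: [-10.3, -0.5, 9.2]
grip_width: 0.4
finger_force: 5.3
```

>>> servo_tool:
  plan: [-0.04,0,0,0,-0.12,0,-0.06,0,-0.14,0,-0.16,0,-0.14,0,-0.26,0,-0.14,0,-0.36,0,-0.1,0,-0.46,0,-0.05,0,-0.56,0,-0.05,0,-0.6,0,-0.05,0,-0.6,0]

```text
clock: 19.2
ee_pos: [575.5, 18.1, 318.7]
tool_rot: [1.0, -0.025, 0.006, -0.0]
wrist_force: [0.7, -0.2, 0.7]
grip_width: 0.8
finger_force: 0.0
```

```bash
python3 look.py wrist w7.png; python3 - <<'E'
import pickle
from workcell import optics
import cv2
c=optics.capture("wrist");pickle.dump(c,open("w7.pkl","wb"))
im=c["pixels"][:,:,::-1][20:230,190:460];cv2.imwrite("pics/w7c.png",cv2.convertScaleAbs(cv2.resize(im,None,fx=2.8,fy=2.8,interpolation=3),alpha=1.5))
E
```

```text
19.2 [575.5  18.1 318.7] 0.8 0.0 [ 0.7 -0.2  0.7] [ 0.02  0.13 -0.02]
```

View pics/w7c.png

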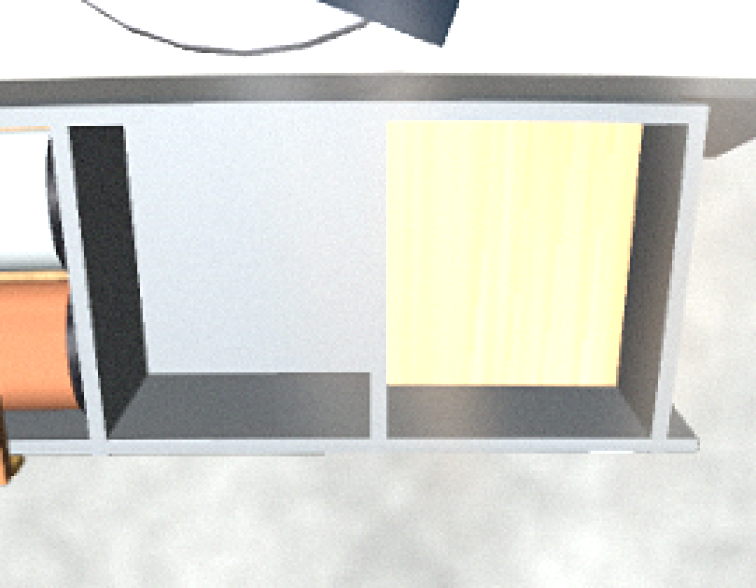

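The bin's rim is clear again, with the tilt reduced. No more pictures are needed from here: I work numerically.

```bash
sed -e 's/w3.pkl/w7.pkl/' -e 's/^pc=.*/pc=np.array([(688,125),(386,122),(652,437),(386,438),(370,438),(105,439),(67,126),(708,107)],float)\/2.8+[190,20]-0.35/' bin.py > bin2.py; python3 bin2.py; python3 - <<'E'
from workcell import r
from h import *
go(r.sense(),(793.6,-96.5,260),-2.8);go(r.sense(),(793.6,-96.5,219.5),-2.8)
E
```

```text
res [[-0.1, -0.0], [0.3, -0.0], [-0.8, 0.5], [0.0, -0.0], [-0.2, -0.0], [0.3, 0.2], [0.1, 0.1], [0.3, -0.6]]
[[ 0.97   0.048 -0.24 ]
 [-0.046  0.999  0.011]
 [ 0.24  -0.     0.971]]
yaw -2.729078066105823 q 0.24238399882124884 yz -4.700086114948537e-05
hinge [628.2  47.5  11.7] deep [665.1  63.8 111.3] shallow [660.3 -38.1 111.3] rimfront [607.1  48.5  97.1]
[[610.2  12.3  90. ]
 [615.4 116.6  90. ]]
[[610.8  12.3  95. ]
 [615.9 115.3  95. ]]
go [0.566 0.259 0.134] turn -0.0 | yaw0 -2.82
go [0.566 0.259 0.235] turn -0.0 | yaw0 -2.82
```

Bin measures 0.242 rad, slightly over-pushed, so I pull it back a few millimetres with the fingertips inside the deep slot's front wall.

```bash
python3 - <<'E'
from workcell import r
from h import *
import bin as B
s=r.sense();go(s,(652,45,200),-2.8);go(s,(652,45,82),-2.8)
# bar grip top centre from w3, bin plane z=40
o,d=ray(B.c,[(148,118),(158,175),(140,118),(165,112)]);A=B.T[:3,:3];o2=A.T@(o-B.T[:3,3]);d2=d@A
print("grip pts bin",(o2+d2*((40-o2[2])/d2[:,2])[:,None]).round(1).tolist())
E
```

```text
go [ 0.195 -0.077  0.283] turn -0.0 | yaw0 -2.82
go [ 0.195 -0.077  0.578] turn -0.0 | yaw0 -2.82
grip pts bin [[93.4, 104.3, 40.0], [36.2, 112.4, 40.0], [93.7, 111.3, 40.0], [98.2, 88.1, 40.0]]
```

>>> servo_tool:
  plan: [0.1,-0.04,0,0,0.195,-0.077,0.05,0,0.195,-0.077,0.15,0,0.195,-0.077,0.25,0,0.195,-0.077,0.35,0,0.195,-0.077,0.45,0,0.195,-0.077,0.54,0,0.195,-0.077,0.578,0,0.195,-0.077,0.578,0,0.17,-0.077,0.578,0,0.16,-0.077,0.578,0,0.16,-0.077,0.578,0]

```text
clock: 20.3
ee_pos: [637.6, 45.8, 82.6]
tool_rot: [1.0, -0.025, -0.0, -0.0]
wrist_force: [-0.1, -0.9, -0.5]
grip_width: 0.6
finger_force: 0.0
```

```bash
python3 look.py
```

```text
20.3 [637.6  45.8  82.6] 0.6 0.0 [-0.1 -0.9 -0.5] [-0.03  0.16 -0.  ]
```

>>> servo_tool:
  plan: [-0.006,0,0,0,-0.012,0,0,0,-0.012,0,0,0]

```text
clock: 20.55
ee_pos: [634.1, 46.0, 82.7]
tool_rot: [1.0, -0.025, 0.001, -0.0]
wrist_force: [1.3, 0.4, 0.7]
grip_width: 0.7
finger_force: 0.1
```

>>> servo_tool:
  plan: [-0.006,0,0,0,-0.01,0,0,0,-0.01,0,0,0]

```text
clock: 20.8
ee_pos: [633.5, 46.0, 83.0]
tool_rot: [1.0, -0.025, 0.005, -0.0]
wrist_force: [6.6, -0.6, -2.0]
grip_width: 0.3
finger_force: 3.2
```

>>> servo_tool:
  plan: [-0.006,0,0,0,-0.012,0,0,0,-0.012,0,0,0,-0.012,0,0,0]

```text
clock: 21.13
ee_pos: [633.2, 46.1, 83.4]
tool_rot: [1.0, -0.024, 0.009, -0.0]
wrist_force: [15.8, -0.1, -6.6]
grip_width: 0.0
finger_force: 6.7
```

>>> servo_tool:
  plan: [-0.004,0,0,0,-0.008,0,0,0,-0.008,0,0,0]

```text
clock: 21.38
ee_pos: [632.9, 46.1, 83.9]
tool_rot: [1.0, -0.024, 0.013, -0.0]
wrist_force: [21.0, -1.1, -10.4]
grip_width: -0.1
finger_force: 9.1
```

>>> servo_tool:
  plan: [-0.003,0,0,0,-0.006,0,0,0,-0.006,0,0,0]

```text
clock: 21.63
ee_pos: [632.8, 46.2, 84.2]
tool_rot: [1.0, -0.024, 0.015, -0.0]
wrist_force: [26.0, -1.1, -12.6]
grip_width: 0.6
finger_force: 10.9
```

>>> servo_tool:
  plan: [-0.003,0,0,0,-0.006,0,0,0,-0.01,0,0,0,-0.01,0,0,0]

```text
clock: 21.97
ee_pos: [630.3, 46.3, 84.7]
tool_rot: [1.0, -0.024, 0.017, -0.0]
wrist_force: [28.1, -2.1, -13.4]
grip_width: 0.6
finger_force: 11.7
```

>>> servo_tool:
  plan: [-0.005,0,0,0,-0.005,0,0,0]

```text
clock: 22.13
ee_pos: [628.5, 46.5, 84.9]
tool_rot: [1.0, -0.024, 0.017, -0.0]
wrist_force: [27.7, -1.4, -11.3]
grip_width: 0.4
finger_force: 11.6
```

>>> servo_tool:
  plan: [0.04,0,0,0,0.08,0,-0.02,0,0.06,0,-0.1,0,0.03,0,-0.2,0,0,0,-0.3,0,-0.06,0.03,-0.4,0,-0.1,0.07,-0.5,0,-0.1,0.07,-0.58,0,-0.1,0.07,-0.58,0,-0.1,0.07,-0.58,0]

```text
clock: 22.97
ee_pos: [572.8, 20.8, 317.3]
tool_rot: [1.0, -0.025, 0.003, -0.0]
wrist_force: [0.1, 0.2, -0.2]
grip_width: 0.6
finger_force: 0.0
```

```bash
cat > bin3.py <<'E'
import sys,pickle
from h import *
ob=np.array([(112,-132,0),(112,-36,0),(6,-132,0),(6,-36,0),(6,-30,0),(6,66,0),(112,66,0),(118,-138,0)],float)
def binT(q,yaw=-.0477,h=(628.6,47.5,11.8)):
    cy,sy,cq,sq=np.cos(yaw),np.sin(yaw),np.cos(q),np.sin(q)
    A=np.array([[cy*cq,-sy,-cy*sq],[sy*cq,cy,-sy*sq],[sq,0,cq]]);return A,np.array(h)+88*A[:,2]
def measure(c,q0,idx):
    A,o=binT(q0);g=cv2.cvtColor(c["pixels"],cv2.COLOR_RGB2GRAY)
    p0=proj(c,ob[idx]@A.T+o).astype(np.float32)
    p=cv2.cornerSubPix(g,p0.reshape(-1,1,2).copy(),(5,5),(-1,-1),(3,50,.01)).reshape(-1,2)
    ok,rv,tv,inl=cv2.solvePnPRansac(ob[idx],p.astype(float),K(c),np.array(c["distortion"]),reprojectionError=1.2,iterationsCount=300)
    T=np.eye(4);T[:3,:3]=cv2.Rodrigues(rv)[0];T[:3,3]=tv.ravel();T=np.array(c["T"])@T;A=T[:3,:3]
    print("shift",(p-p0).round(1).tolist(),"inl",inl.ravel());
    print("q",np.arctan2(A[2,0],np.hypot(A[0,0],A[1,0])).round(3),"yaw",np.degrees(np.arctan2(-A[0,1],A[1,1])).round(2),"hinge",(T[:3,3]-88*A[:,2]).round(1),"deep",(T[:3,3]+A@[59,18,0]).round(1),"sh",(T[:3,3]+A@[59,-84,0]).round(1))
E
python3 - <<'E'
from workcell import r,optics
from bin3 import *
s=r.sense();print(s["clock"],s["ee_pos"])
measure(pickle.load(open("w7.pkl","rb")),.242,np.arange(8))
c=optics.capture("wrist");pickle.dump(c,open("w8.pkl","wb"))
for q in(.29,.31): measure(c,q,np.arange(8))
go(s,(793.6,-96.5,260),-2.8);go(s,(793.6,-96.5,219.5),-2.8)
E
```

```text
22.9667 [572.75396326  20.76692753 317.30904645]Traceback (most recent call last):
  File "<stdin>", line 4, in <module>
  File "bin3.py", line 13, in measure
    print("shift",(p-p0).round(1).tolist(),"inl",inl.ravel());
                                                 ^^^^^^^^^
AttributeError: 'NoneType' object has no attribute 'ravel'
```

```bash
python3 - <<'E'
t=open('bin3.py').read()
a=t.index("    ok,rv,tv,inl");b=t.index("    T=np.eye(4)")
t=t[:a]+"""    k=np.arange(len(p))
    for _ in range(3):
        ok,rv,tv=cv2.solvePnP(ob[idx][k],p[k].astype(float),K(c),np.array(c["distortion"]))
        e=np.linalg.norm(cv2.projectPoints(ob[idx],rv,tv,K(c),np.array(c["distortion"]))[0].reshape(-1,2)-p,axis=1)
        k=np.sort(np.argsort(e)[:max(6,(e<1).sum())])
"""+t[b:].replace('"inl",inl.ravel()','"err",e.round(1)')
open('bin3.py','w').write(t)
E
python3 - <<'E'
from workcell import r,optics
from bin3 import *
s=r.sense();print(s["clock"],s["ee_pos"])
measure(pickle.load(open("w7.pkl","rb")),.242,np.arange(8))
c=optics.capture("wrist");pickle.dump(c,open("w8.pkl","wb"))
for q in(.29,.31): measure(c,q,np.arange(8))
go(s,(793.6,-96.5,260),-2.8);go(s,(793.6,-96.5,219.5),-2.8)
E
```

```text
22.9667 [572.75396326  20.76692753 317.30904645]
shift [[0.0, 0.30000001192092896], [0.30000001192092896, 0.8999999761581421], [0.10000000149011612, 0.4000000059604645], [-2.5999999046325684, -0.6000000238418579], [3.200000047683716, -0.6000000238418579], [0.20000000298023224, 0.30000001192092896], [0.4000000059604645, 0.4000000059604645], [0.0, 0.0]] err [0.1 0.5 0.1 3.  3.1 0.1 0.1 0.3]
q 0.239 yaw -2.7 hinge [627.9  47.2  11.6] deep [665.2  63.6 111. ] sh [660.4 -38.3 111.1]
shift [[0.20000000298023224, 1.100000023841858], [0.30000001192092896, 1.0], [0.20000000298023224, 0.8999999761581421], [-2.9000000953674316, -0.30000001192092896], [2.9000000953674316, -0.30000001192092896], [-0.10000000149011612, 0.4000000059604645], [0.30000001192092896, 1.2999999523162842], [0.30000001192092896, 1.100000023841858]] err [0.1 0.2 0.1 3.2 3.  0.5 0.4 0. ]
q 0.295 yaw -2.79 hinge [628.2  47.2  11.6] deep [660.   63.9 113. ] sh [655.  -38.  113.2]
shift [[-0.10000000149011612, -1.399999976158142], [0.30000001192092896, -1.5], [0.4000000059604645, -0.699999988079071], [-2.9000000953674316, -1.899999976158142], [2.9000000953674316, -1.899999976158142], [-0.30000001192092896, -1.2999999523162842], [0.6000000238418579, -1.2000000476837158], [-0.20000000298023224, -1.399999976158142]] err [0.  0.2 0.1 3.2 3.  0.5 0.4 0.1]
q 0.295 yaw -2.8 hinge [628.3  47.2  11.7] deep [660.   63.9 113. ] sh [655.  -38.  113.2]
go [0.565 0.265 0.147] turn -0.001 | yaw0 -2.85
go [0.564 0.266 0.248] turn -0.001 | yaw0 -2.85
```

>>> servo_tool:
  plan: [0.1,0.045,-0.02,0,0.2,0.09,-0.02,0,0.3,0.14,-0.02,0,0.4,0.19,-0.02,0,0.48,0.225,-0.02,0,0.54,0.25,0,0,0.564,0.266,0.05,0,0.564,0.266,0.13,0,0.564,0.266,0.2,0,0.564,0.266,0.235,0,0.564,0.266,0.242,0,0.564,0.266,0.242,0]
  claw: 0.3

```text
clock: 24.02
ee_pos: [791.2, -96.0, 213.9]
tool_rot: [1.0, -0.024, -0.003, -0.0]
wrist_force: [-0.2, 0.6, 1.0]
grip_width: 32.1
finger_force: 0.0
```

>>> servo_tool:
  plan: [0,0,0,0,0,0,0,0,0,0,0,0,0,0,0,0,0,0,0,0]
  claw: 1

```text
clock: 24.43
ee_pos: [791.9, -96.3, 215.9]
tool_rot: [1.0, -0.025, -0.001, -0.0]
wrist_force: [0.1, -0.2, -2.0]
grip_width: 17.8
finger_force: 30.0
```

>>> servo_tool:
  plan: [0,0,-0.04,0,-0.09,0,-0.05,0,-0.18,0,-0.05,0,-0.26,0,-0.05,0,-0.299,0,-0.03,0,-0.299,0,-0.005,0,-0.299,0,0.005,0,-0.299,0,0.015,0,-0.299,0,0.025,0,-0.299,0,0.035,0,-0.299,0,0.045,0,-0.299,0,0.052,0]

```text
clock: 25.43
ee_pos: [668.9, -90.3, 208.6]
tool_rot: [1.0, -0.025, -0.001, 0.0]
wrist_force: [-34.4, 2.9, 56.7]
grip_width: 17.8
finger_force: 66.8
```

>>> servo_tool:
  plan: [0,0,0,0,0,0,-0.05,0,-0.02,0,-0.13,0,-0.05,0,-0.16,0,-0.05,0,-0.16,0]

```text
clock: 25.85
ee_pos: [653.5, -89.7, 264.0]
tool_rot: [1.0, -0.025, 0.003, 0.0]
wrist_force: [0.5, 0.6, -2.3]
grip_width: 17.7
finger_force: 47.4
```

```bash
python3 st.py y; python3 - <<'E'
from workcell import r,optics
from h import *
c=optics.capture("wrist");s=r.sense();handle(c,0,s["ee_pos"][2]+24)
for h in(60,38,0): go(s,np.array([655,-38,113.4])+h*np.array([-.29,.014,.957])-[0,0,19],-2.75)
E
```

```text
bbox 353 400 196 221
inliers 32 32
[[612.0, -132.7, 253.4], [688.5, -136.3, 264.3]] tilt 8.112634151638089 ee [653.4 -89.6 261.3]
blob [ 40. 227.] 1580 centre 699.5 28.6 size 57.7 10.7 yaw 11.6
blob [269. 181.] 1787 centre 715.8 -71.8 size 37.7 9.2 yaw 89.1
blob [ 78. 238.] 1389 centre 696.9 12.3 size 20.9 15.1 yaw 4.4
blob [ 22. 252.] 1099 centre 692.1 39.9 size 29.7 9.1 yaw 12.9
blob [323. 287.] 4440 centre 670.8 -90.3 size 50.0 18.4 yaw 177.7
blob [323. 388.] 1108 centre 619.4 -87.8 size 17.4 16.3 yaw 87.1
go [-0.045 -0.129  0.269] turn -0.002 | yaw0 -2.82
go [-0.029 -0.129  0.321] turn -0.002 | yaw0 -2.82
go [-0.001 -0.129  0.412] turn -0.002 | yaw0 -2.82
```

>>> servo_tool:
  plan: [-0.015,-0.065,0,0,-0.033,-0.129,0.02,0,-0.033,-0.129,0.1,0,-0.033,-0.129,0.18,0,-0.033,-0.129,0.24,0,-0.033,-0.129,0.265,0,-0.025,-0.129,0.291,0,-0.0165,-0.129,0.317,0,-0.01,-0.129,0.339,0,-0.003,-0.129,0.36,0,0.004,-0.129,0.384,0,0.004,-0.129,0.384,0]

```text
clock: 26.95
ee_pos: [662.8, -38.4, 111.4]
tool_rot: [1.0, -0.025, 0.007, 0.0]
wrist_force: [4.3, 0.1, 7.6]
grip_width: 18.3
finger_force: 46.8
```

>>> servo_tool:
  plan: [0.004,0,0.012,0,0.0075,0,0.024,0,0.0075,0,0.024,0]

```text
clock: 27.2
ee_pos: [666.8, -38.6, 107.4]
tool_rot: [1.0, -0.025, 0.009, 0.0]
wrist_force: [-0.2, 0.7, 31.0]
grip_width: 18.0
finger_force: 52.6
```

```bash
python3 look.py
```

```text
27.2 [666.8 -38.6 107.4] 18.0 52.596400547772646 [-0.2  0.7 31. ] [0.12 1.49 0.02]
```

>>> servo_tool:
  plan: [-0.02,0,-0.06,0,-0.04,0,-0.13,0,-0.06,0,-0.22,0,-0.1,-0.03,-0.32,0,-0.15,-0.07,-0.42,0,-0.2,-0.12,-0.5,0,-0.25,-0.14,-0.53,0,-0.25,-0.14,-0.53,0,-0.25,-0.14,-0.53,0,-0.25,-0.14,-0.53,0]

```text
clock: 28.03
ee_pos: [563.4, 22.3, 309.0]
tool_rot: [1.0, -0.025, 0.001, 0.0]
wrist_force: [-0.2, -0.6, -4.5]
grip_width: 18.0
finger_force: 43.3
```

```bash
python3 look.py; python3 st.py y; python3 - <<'E'
from workcell import r,optics
from bin3 import *
c=optics.capture("wrist");s=r.sense();handle(c,0,s["ee_pos"][2]+24)
for q in(.29,.26,.22,.18): measure(c,q,np.arange(8))
E
```

```text
28.0333 [563.4  22.3 309. ] 18.0 43.25403956696391 [-0.2 -0.6 -4.5] [-0.09  0.19 -0.03]
bbox 307 347 158 186
inliers 25 25
[[528.0, -21.2, 314.3], [588.8, -24.1, 285.1]] tilt -25.693164167235835 ee [563.3  22.1 308.1]
blob [163. 111.] 3370 centre 653.9 78.3 size 53.8 13.3 yaw 2.9
blob [376.  97.] 8487 centre 654.7 -2.3 size 34.3 33.5 yaw 177.4
blob [  6. 128.] 1044 centre 656.0 143.8 size 34.7 6.4 yaw 171.7
blob [200. 129.] 1400 centre 647.3 64.8 size 17.6 12.1 yaw 176.2
blob [323. 278.] 4895 centre 584.4 21.4 size 55.2 17.6 yaw 177.1
blob [575. 295.] 831 centre 571.0 -88.8 size 29.2 6.7 yaw 7.1
blob [323. 386.] 1047 centre 531.7 23.8 size 19.0 13.9 yaw 87.1
shift [[0.0, 0.0], [0.5, -2.700000047683716], [0.699999988079071, -2.0], [0.20000000298023224, -1.899999976158142], [3.299999952316284, -3.299999952316284], [0.10000000149011612, -1.600000023841858], [0.800000011920929, -2.5], [-0.5, -2.4000000953674316]] err [2.6 0.1 0.3 0.2 3.3 0.  0.1 0.2]
q 0.266 yaw -2.67 hinge [628.3  47.5  11.8] deep [662.8  63.5 112.3] sh [658.1 -38.4 111.9]
shift [[0.10000000149011612, 1.2000000476837158
[... 269 characters left out ...]
00476837158]] err [0.2 0.2 0.3 0.2 3.3 0.  0.1 0.1]
q 0.265 yaw -2.67 hinge [628.2  47.5  11.7] deep [662.9  63.5 112.2] sh [658.1 -38.4 111.7]
shift [[0.0, 0.0], [0.0, 0.0], [0.0, 4.099999904632568], [0.20000000298023224, 4.199999809265137], [3.299999952316284, 2.799999952316284], [0.800000011920929, 4.400000095367432], [0.0, 0.0], [0.0, 0.0]] err [0.3 0.7 3.6 1.6 2.3 2.1 1.4 0.1]
q 0.141 yaw -2.34 hinge [619.3  47.4  19.8] deep [666.   63.1 115.3] sh [661.9 -38.8 114.9]
shift [[0.0, 0.0], [0.0, 0.0], [0.0, 0.0], [0.0, 0.0], [0.0, 0.0], [0.0, 0.0], [0.0, 0.0], [0.0, 0.0]] err [0. 0. 0. 0. 0. 0. 0. 0.]
q 0.18 yaw -2.73 hinge [628.6  47.5  11.8] deep [671.7  63.5 108.9] sh [666.8 -38.4 108.9]
```

```bash
cat > ht.py <<'E'
from workcell import r,optics
from h import *
def f(im):
    m=mask(im,(8,50,110),(19,150,255));n,l,s,ce=cv2.connectedComponentsWithStats(m);i=l[285,323];top=np.where((l==i).any(1))[0].min()
    y=mask(im,(20,120,60),(28,255,255));rows=[]
    for x in(255,400):
        c=y[120:300,x]; rows.append(120+np.where(c>0)[0].min())
    w=[(rr,int((y[rr,180:470]>0).nonzero()[0].min())+180,int((y[rr,180:470]>0).nonzero()[0].max())+180) for rr in (200,210,220)if (y[rr,180:470]>0).any()]
    print("handle far row",top,"yellow top rows",rows,w)
if __name__=="__main__":
    for n in("w3","w4","w6"): print(n);f(cv2.imread(f"pics/{n}.png")[:,:,::-1].copy())
    print("now");f(optics.capture("wrist")["pixels"])
E
python3 ht.py
```

```text
w3
handle far row 233 yellow top rows [np.int64(193), np.int64(193)] [(200, 234, 413), (210, 230, 417), (220, 230, 416)]
w4
handle far row 233 yellow top rows [np.int64(191), np.int64(191)] [(210, 226, 421), (220, 225, 421)]
w6
handle far row 237 yellow top rows [np.int64(193), np.int64(193)] [(200, 233, 413), (210, 228, 419), (220, 224, 422)]
now
handle far row 216 yellow top rows [np.int64(211), np.int64(211)] [(210, 271, 378), (220, 240, 407)]
```

The tin's near edge caught the front rim and it rotated the wrong way (about −25°), and the bin is now at 0.265. I re-level it on the slab, regrip and retilt.

>>> servo_tool:
  plan: [0.08,0.06,-0.04,0,0.17,0.12,-0.04,0,0.26,0.18,-0.04,0,0.35,0.23,-0.04,0,0.44,0.268,-0.04,0,0.52,0.268,0,0,0.569,0.268,0.08,0,0.569,0.268,0.15,0,0.569,0.268,0.18,0,0.569,0.268,0.2,0,0.569,0.268,0.214,0,0.569,0.268,0.214,0]

```text
clock: 29.18
ee_pos: [781.8, -96.7, 230.3]
tool_rot: [1.0, -0.025, -0.001, 0.0]
wrist_force: [-14.9, 0.9, 22.6]
grip_width: 18.2
finger_force: 34.0
```

>>> servo_tool:
  plan: [0,0,0,0,0,0,0,0,0,0,0,0,0,0,0,0,0,0,0,0,0,0,0,0]
  claw: 0.35

```text
clock: 29.68
ee_pos: [785.0, -95.7, 222.5]
tool_rot: [1.0, -0.025, -0.001, -0.0]
wrist_force: [-0.7, -0.5, 0.4]
grip_width: 29.6
finger_force: 0.0
```

```bash
python3 look.py; python3 ht.py | tail -1; python3 - <<'E'
from workcell import r,optics
from h import *
handle(optics.capture("wrist"),0,243)
E
```

```text
29.6833 [785.  -95.7 222.5] 29.6 0.0 [-0.7 -0.5  0.4] [-0.06  0.18 -0.01]
handle far row 271 yellow top rows [np.int64(221), np.int64(221)] []
blob [326. 305.] 2672 centre 792.8 -97.2 size 32.7 17.0 yaw 177.2
blob [326. 391.] 1302 centre 747.8 -95.0 size 20.2 17.2 yaw 177.1
```

>>> servo_tool:
  plan: [-0.02,0,0.002,0,-0.04,0,0.004,0,-0.04,0,0.004,0]

```text
clock: 30.03
ee_pos: [767.9, -94.8, 222.0]
tool_rot: [1.0, -0.025, -0.001, -0.0]
wrist_force: [0.5, 0.0, 0.5]
grip_width: 29.6
finger_force: 0.0
```

>>> servo_tool:
  plan: [0,0,0,0,0,0,0,0,0,0,0,0,0,0,0,0]
  claw: 1

```text
clock: 30.37
ee_pos: [769.3, -95.3, 222.1]
tool_rot: [1.0, -0.025, 0.0, 0.0]
wrist_force: [0.9, -1.5, 0.9]
grip_width: 17.7
finger_force: 30.0
```

>>> servo_tool:
  plan: [0,0,-0.03,0,-0.08,0,-0.03,0,-0.16,0,-0.03,0,-0.1925,0,-0.015,0,-0.1925,0,-0.003,0,-0.203,0,0.004,0,-0.215,0,0.01,0,-0.227,0,0.016,0,-0.239,0,0.022,0,-0.251,0,0.028,0,-0.263,0,0.033,0,-0.263,0,0.033,0]

```text
clock: 31.37
ee_pos: [667.3, -89.8, 211.3]
tool_rot: [1.0, -0.025, 0.005, 0.0]
wrist_force: [0.6, -0.1, 6.8]
grip_width: 17.5
finger_force: 30.0
```

>>> servo_tool:
  plan: [0,0,-0.04,0,0,0,-0.12,0,0,0,-0.14,0,0,0,-0.14,0,0,0,-0.14,0]

```text
clock: 31.78
ee_pos: [664.2, -89.6, 263.7]
tool_rot: [1.0, -0.025, -0.0, -0.0]
wrist_force: [0.2, -0.3, -2.5]
grip_width: 18.0
finger_force: 30.0
```

```bash
python3 look.py; python3 st.py y;python3 ht.py | tail -1; python3 - <<'E'
from workcell import r,optics
from bin3 import *
s=r.sense();A,o=binT(.265)
for x,h in((0,65),(0,40),(0,0),(0,-5)): print(x,h);go(s,o+A@[59+x,-84,h]-[0,0,19],-2.75)
E
```

```text
31.7833 [664.2 -89.6 263.7] 18.0 29.99939739704132 [ 0.2 -0.3 -2.5] [-0.03  0.18  0.06]
bbox 360 406 195 223
inliers 31 31
[[630.2, -133.0, 242.2], [704.1, -136.5, 261.4]] tilt 14.581517876485092 ee [663.5 -89.5 262.7]
handle far row 216 yellow top rows [np.int64(173), np.int64(173)] [(200, 224, 421), (210, 226, 420), (220, 227, 419)]
0 65
go [-0.06  -0.128  0.266] turn -0.002 | yaw0 -2.82
0 40
go [-0.043 -0.128  0.326] turn -0.002 | yaw0 -2.82
0 0
go [-0.017 -0.128  0.423] turn -0.002 | yaw0 -2.82
0 -5
go [-0.013 -0.128  0.435] turn -0.002 | yaw0 -2.82
```

```bash
python3 - <<'E'
from workcell import r,optics
from h import *
c=optics.capture("wrist");s=r.sense();Rm=R.from_quat(s["tool_rot"]).as_matrix();im=c["pixels"]
m=mask(im,(8,50,110),(19,150,255));n,l,st,ce=cv2.connectedComponentsWithStats(m);top=np.where((l==l[285,323]).any(1))[0].min()
o,d=ray(c,[(323,top),(323,top-8)]);o=(o-s["ee_pos"])@Rm;d=d@Rm;th=np.radians(14.6)
print("top",top,"col hsv",[cv2.cvtColor(im,cv2.COLOR_RGB2HSV)[y,323].tolist() for y in range(top-14,top+4,2)])
for k in(0,1):
  for dl in np.arange(-16,17,4):
    z=3*np.cos(th)+(40+dl)*np.sin(th);x=(40+dl)*np.cos(th)-3*np.sin(th)
    t=(-19-z-o[2])/d[k,2];print(k,dl,"ray x",(o[0]+t*d[k,0]).round(1),"model x",x.round(1))
s2=optics.capture("side");m=mask(s2["pixels"],(20,140,60),(28,255,255));m[:,:340]=0;m[:,420:]=0;m[180:230]=m[180:230];ys,xs=np.where(m[185:230]>0)
for pt in((xs.min(),185+ys[xs==xs.min()].mean()),(xs.max(),185+ys[xs==xs.max()].mean())):
    o,d=ray(s2,[pt]);t=(-135-o[1])/d[0,1];print(pt,(o+t*d[0]).round(1))
E
```

```text
top 216 col hsv [[21, 155, 222], [21, 155, 222], [21, 157, 221], [21, 159, 220], [21, 160, 221], [21, 162, 220], [21, 165, 223], [20, 123, 135], [16, 104, 132]]
0 -16 ray x 49.7 model x 22.5
0 -12 ray x 49.9 model x 26.3
0 -8 ray x 50.2 model x 30.2
0 -4 ray x 50.4 model x 34.1
0 0 ray x 50.6 model x 38.0
0 4 ray x 50.8 model x 41.8
0 8 ray x 51.1 model x 45.7
0 12 ray x 51.3 model x 49.6
0 16 ray x 51.5 model x 53.4
1 -16 ray x 52.8 model x 22.5
1 -12 ray x 53.0 model x 26.3
1 -8 ray x 53.2 model x 30.2
1 -4 ray x 53.4 model x 34.1
1 0 ray x 53.6 model x 38.0
1 4 ray x 53.8 model x 41.8
1 8 ray x 54.0 model x 45.7
1 12 ray x 54.3 model x 49.6
1 16 ray x 54.5 model x 53.4
(np.int64(359), np.float64(202.0)) [ 593.8 -135.   314.1]
(np.int64(407), np.float64(215.0)) [ 719.3 -135.   247. ]
```

>>> servo_tool:
  plan: [-0.03,-0.06,0,0,-0.079,-0.128,0.02,0,-0.079,-0.128,0.1,0,-0.079,-0.128,0.18,0,-0.079,-0.128,0.24,0,-0.079,-0.128,0.271,0,-0.072,-0.128,0.295,0,-0.067,-0.128,0.31,0,-0.065,-0.128,0.319,0,-0.065,-0.128,0.319,0,-0.065,-0.128,0.319,0]

```text
clock: 32.9
ee_pos: [642.5, -37.2, 139.0]
tool_rot: [1.0, -0.025, 0.003, -0.0]
wrist_force: [2.6, 0.6, 3.4]
grip_width: 18.0
finger_force: 30.0
```

```bash
python3 look.py; python3 - <<'E'
from workcell import r,optics
from bin3 import *
s=r.sense();A,o=binT(.265)
p=A.T@(s["ee_pos"]+[0,0,19]-o)-[59,-84,0];print("P in slot frame",p.round(1))
# wrist: yellow lid region corners vs predicted back rim
c=optics.capture("wrist");y=mask(c["pixels"],(20,120,60),(28,255,255))
for x in(255,390): print(x,"yellow top row",120+np.where(y[120:300,x]>0)[0].min())
print("back inner rim rows",proj(c,np.array([(112,-125,0),(112,-84,0),(112,-43,0)])@A.T+o).round(1).tolist(),"back outer",proj(c,np.array([(118,-84,0)])@A.T+o).round(1).tolist())
E
```

```text
32.9 [642.5 -37.2 139. ] 18.0 30.00066787004471 [2.6 0.6 3.4] [0.15 0.05 0.02]
P in slot frame [-3.4  0.1 48.4]
255 yellow top row 182
390 yellow top row 181
back inner rim rows [[409.2, 161.6], [323.4, 161.5], [237.7, 162.0]] back outer [[323.4, 149.2]]
```

```bash
python3 - <<'E'
from workcell import r,optics
from bin3 import *
s=r.sense();A,o=binT(.265);c=optics.capture("wrist")
p=A.T@(s["ee_pos"]+[0,0,19]-o);print(s["ee_pos"],s["wrist_force"].round(1),(p-[59,-84,0]).round(1))
im=cv2.cvtColor(c["pixels"],cv2.COLOR_RGB2HSV)
for a in(0,):
  for dl in(-4,0,4,8,12):
    q=np.array([p+[50+dl,0,-27],p+[50+dl,0,-55],p+[40+dl,0,3]]);print(dl,proj(c,q@A.T+o)[:,1].round(1))
print([(y,im[y,260].tolist()) for y in range(150,226,4)])
g=mask(c["pixels"],(8,50,110),(19,150,255));print("handle rows at 323",[y for y in range(180,300,1) if im[y,323][0]<20][:3], [im[y,323].tolist() for y in range(196,244,4)])
E
```

```text
[642.51302806 -37.2018848  139.01403598] [2.3 1.  5. ] [-3.4  0.1 48.4]
-4 [200.4 176.8 257. ]
0 [192.1 169.3 248.2]
4 [183.5 161.6 239.2]
8 [174.8 153.8 230. ]
12 [165.8 145.8 220.4]
[(150, [90, 1, 233]), (154, [30, 1, 228]), (158, [25, 7, 212]), (162, [106, 25, 150]), (166, [18, 96, 229]), (170, [18, 96, 228]), (174, [18, 94, 231]), (178, [19, 92, 230]), (182, [23, 209, 88]), (186, [20, 141, 105]), (190, [21, 211, 105]), (194, [21, 177, 170]), (198, [22, 171, 221]), (202, [21, 172, 220]), (206, [22, 171, 222]), (210, [21, 173, 221]), (214, [21, 170, 221]), (218, [22, 169, 219]), (222, [21, 172, 217])]
handle rows at 323 [180, 181, 182] [[22, 159, 223], [21, 161, 220], [21, 167, 218], [21, 163, 219], [21, 164, 219], [21, 163, 213], [17, 106, 111], [18, 114, 119], [16, 110, 123], [20, 110, 114], [17, 106, 128], [17, 106, 199]]
```

```bash
cat > fit.py <<'E'
from workcell import r,optics
from bin3 import *
from scipy.optimize import least_squares
def pts(al,dl,H,B):
    L=np.array([(50+dl,-H),(50+dl,-H-B),(40+dl,30-H),(40+dl,-H),(-50+dl,-H-B),(-50+dl,-H)]);ca,sa=np.cos(al),np.sin(al)
    return L@np.array([[ca,-sa],[sa,ca]])   # al>0: far edge deeper than bin frame
def solve(c,s,q,ys,rows,H0,B):
    A,o=binT(q);p=A.T@(s["ee_pos"]+[0,0,19]-o)
    def f(v):
        L=pts(v[0],v[1],v[2],B)[:4];Q=np.c_[p[0]+L[:,0],np.full(4,p[1]),p[2]+L[:,1]]
        return np.r_[proj(c,Q@A.T+o)[:,1]-rows,(v[2]-H0)/1.0]
    v=least_squares(f,[.05,0,H0]).x;print("alpha deg",np.degrees(v[0]).round(1),"delta",v[1].round(1),"H",v[2].round(1),"res",f(v).round(1))
    L=pts(*v,B);lo,hi=L[:,0].min(),L[:,0].max();print("extent",lo.round(1),hi.round(1),"P x centre",(-(lo+hi)/2).round(1),"clear",((106-(hi-lo))/2).round(1),"far bottom z",L[1,1].round(1),"near bottom z",L[4,1].round(1))
    print("P now",(p-[59,ys,0]).round(1));return v
if __name__=="__main__":
    s=r.sense();solve(optics.capture("wrist"),s,.265,-84,[193,182,238,219],27,28)
E
python3 fit.py
```

```text
alpha deg 10.3 delta 0.3 H 26.7 res [ 2.2  0.4  0.3 -3.  -0.3]
extent -58.7 44.7 P x centre 7.0 clear 1.3 far bottom z -62.8 near bottom z -44.9
P now [-3.4  0.  48.4]
```

>>> servo_tool:
  plan: [0,0,-0.02,0,0.012,0,-0.04,0,0.022,0,-0.04,0,0.022,0,-0.04,0,0.022,0,-0.04,0,0.022,0,-0.04,0]

```text
clock: 33.55
ee_pos: [648.6, -37.7, 152.3]
tool_rot: [1.0, -0.025, -0.001, -0.0]
wrist_force: [0.2, -0.0, -2.3]
grip_width: 17.8
finger_force: 30.0
```

```bash
python3 - <<'E'
from workcell import r,optics
from bin3 import *
optics.capture("side");s=r.sense();A,o=binT(.265);print(s["wrist_force"].round(1),s["ee_pos"])
p=A.T@(s["ee_pos"]+[0,0,19]-o)-[59,-84,0];print("P",p.round(1))
for h in(52,42,20,0,-4): print(h);go(s,o+A@[59+7.5,-84,h]-[0,0,19],-2.75)
E
```

```text
[-0.7 -0.4 -2. ] [648.57318916 -37.70160027 152.37739574]
P [ 6.  -0.2 59.7]
52
go [ 0.009 -0.     0.018] turn -0.002 | yaw0 -2.82
42
go [ 0.015 -0.     0.042] turn -0.002 | yaw0 -2.82
20
go [ 0.03  -0.     0.095] turn -0.002 | yaw0 -2.82
0
go [ 0.043 -0.     0.143] turn -0.002 | yaw0 -2.82
-4
go [ 0.046 -0.     0.153] turn -0.002 | yaw0 -2.82
```

>>> servo_tool:
  plan: [0.009,0,0.018,0,0.012,0,0.03,0,0.015,0,0.042,0,0.019,0,0.055,0,0.023,0,0.068,0,0.027,0,0.082,0,0.03,0,0.095,0,0.03,0,0.095,0]

```text
clock: 34.27
ee_pos: [660.1, -38.2, 113.2]
tool_rot: [1.0, -0.025, -0.002, -0.0]
wrist_force: [-2.9, -0.6, -5.7]
grip_width: 18.0
finger_force: 30.0
```

>>> servo_tool:
  plan: [0.004,0,0.012,0,0.008,0,0.024,0,0.013,0,0.048,0,0.013,0,0.048,0]

```text
clock: 34.6
ee_pos: [666.5, -38.5, 94.5]
tool_rot: [1.0, -0.025, -0.0, -0.0]
wrist_force: [0.3, 0.5, -4.2]
grip_width: 18.0
finger_force: 30.0
```

```bash
python3 - <<'E'
from workcell import r,optics
from bin3 import *
s=r.sense();A,o=binT(.265);print(s["wrist_force"].round(1),s["ee_pos"],s["clock"])
p=A.T@(s["ee_pos"]+[0,0,19]-o)-[59,-84,0];print("P",p.round(1))
E
```

```text
[ 0.3  0.5 -4.2] [666.54927087 -38.53121816  94.47069758] 34.6
P [ 8.2 -0.1 -0.9]
```

>>> servo_tool:
  plan: [0,0,0,0,0,0,0,0,0,0,0,0,0,0,0,0,-0.01,0,-0.04,0,-0.03,0,-0.12,0,-0.05,0,-0.22,0,-0.06,0,-0.32,0,-0.06,0,-0.42,0,-0.06,0,-0.5,0,-0.06,0,-0.58,0,-0.06,0,-0.58,0]
  claw: 0.4

```text
clock: 35.6
ee_pos: [644.9, -37.5, 337.0]
tool_rot: [1.0, -0.025, 0.008, 0.0]
wrist_force: [0.6, -0.1, -0.2]
grip_width: 27.4
finger_force: 0.0
```

```bash
python3 - <<'E'
from workcell import r,optics
from bin3 import *
c=optics.capture("wrist");s=r.sense();print(s["ee_pos"],s["clock"]);handle(c,0,105)
pickle.dump(c,open("w9.pkl","wb"))
for q in(.255,.275): measure(c,q,np.arange(8))
go(s,(436,-277,230),7.5)
E
```

```text
[644.01551984 -37.47986052 333.34462141] 35.65
blob [131. 206.] 2047 centre 661.9 174.2 size 120.5 37.7 yaw 4.2
blob [323. 191.] 1238 centre 666.1 -38.1 size 80.3 17.0 yaw 177.4
blob [164. 210.] 996 centre 655.0 136.2 size 42.5 31.4 yaw 177.2
shift [[1.399999976158142, -2.0999999046325684], [2.5999999046325684, -2.299999952316284], [2.4000000953674316, -2.0], [-1.2000000476837158, -1.899999976158142], [4.099999904632568, -2.0], [-0.800000011920929, -1.7999999523162842], [0.20000000298023224, -2.0999999046325684], [1.2999999523162842, 3.5]] err [0.6 0.9 1.6 1.9 3.6 0.4 0.6 5.6]
q 0.256 yaw -2.96 hinge [631.3  48.4  14.4] deep [666.8  62.2 114.9] sh [661.6 -39.6 112.5]
shift [[1.2000000476837158, -4.5], [2.799999952316284, -4.699999809265137], [2.5, -3.4000000953674316], [-1.2999999523162842, -3.299999952316284], [4.0, -3.4000000953674316], [-1.100000023841858, -3.200000047683716], [0.699999988079071, -4.5], [1.100000023841858, 1.0]] err [0.6 0.9 1.6 1.9 3.6 0.4 0.6 5.6]
q 0.256 yaw -2.96 hinge [631.3  48.4  14.4] deep [666.8  62.2 114.9] sh [661.6 -39.6 112.5]
go [-0.493  0.624  0.253] turn -0.229 | yaw0 -2.82
```

>>> servo_tool:
  plan: [-0.08,0.08,0,0,-0.16,0.16,0,0,-0.24,0.24,0,0,-0.3,0.32,0,0,-0.36,0.4,0.02,0,-0.42,0.48,0.08,-0.06,-0.47,0.56,0.14,-0.12,-0.49,0.62,0.2,-0.2,-0.49,0.622,0.23,-0.229,-0.49,0.622,0.23,-0.229,-0.49,0.622,0.23,-0.229]
  claw: -1

```text
clock: 36.57
ee_pos: [433.7, -275.9, 234.9]
tool_rot: [0.998, 0.064, -0.001, -0.001]
wrist_force: [0.2, -0.4, 1.7]
grip_width: 91.2
finger_force: 0.0
```

```bash
python3 - <<'E'
from workcell import r,optics
from h import *
optics.capture("side");c=optics.capture("wrist");s=r.sense();print(s["ee_pos"],s["clock"],s["grip_width"])
handle(c,0,76);cv2.imwrite("pics/w10.png",c["pixels"][:,:,::-1])
print("per mm: 1/400; yaw0 printed");go(s,(436,-277,53),7.5)
E
```

```text
[ 435.36652949 -275.86525767  236.89833128] 36.6667 91.32293277579981
blob [ 62. 173.] 1732 centre 444.5 -39.5 size 150.0 21.8 yaw 1.5
blob [325. 215.] 1685 centre 442.8 -276.6 size 79.1 17.0 yaw 7.1
blob [527. 269.] 2298 centre 402.0 -475.2 size 111.2 28.0 yaw 6.3
per mm: 1/400; yaw0 printed
go [0.    0.003 0.46 ] turn 0.0 | yaw0 7.5
```

>>> servo_tool:
  plan: [0.018,0.004,0.08,0.009,0.018,0.004,0.17,0.009,0.018,0.004,0.26,0.009,0.018,0.004,0.34,0.009,0.018,0.004,0.4,0.009,0.018,0.004,0.44,0.009,0.018,0.004,0.457,0.009,0.018,0.004,0.457,0.009,0.018,0.004,0.457,0.009,0.018,0.004,0.457,0.009]
  claw: 0.3

```text
clock: 37.5
ee_pos: [443.2, -277.3, 54.8]
tool_rot: [0.998, 0.062, 0.001, 0.001]
wrist_force: [-0.3, 0.3, 0.5]
grip_width: 32.2
finger_force: 0.0
```

>>> servo_tool:
  plan: [0,0,0,0,0,0,0,0,0,0,0,0,0,0,0,0,0,0,0,0]
  claw: 1

```text
clock: 37.92
ee_pos: [442.2, -277.0, 54.1]
tool_rot: [0.998, 0.062, 0.001, 0.0]
wrist_force: [-0.1, 1.5, 6.6]
grip_width: 17.6
finger_force: 30.0
```

>>> servo_tool:
  plan: [0,0,-0.04,0,0,0,-0.12,0,0,0,-0.21,0,0,0,-0.3,0,0,0,-0.39,0,0,0,-0.48,0,0,0,-0.57,0,0,0,-0.615,0]

```text
clock: 38.58
ee_pos: [442.4, -277.5, 303.3]
tool_rot: [0.998, 0.062, 0.002, 0.002]
wrist_force: [1.0, -0.4, -3.3]
grip_width: 18.4
finger_force: 30.0
```

>>> servo_tool:
  plan: [0.07,-0.04,0,0.02,0.15,-0.085,0,0.05,0.23,-0.13,0,0.08,0.31,-0.175,0,0.11,0.39,-0.22,0,0.14,0.47,-0.265,0,0.17,0.55,-0.31,0,0.2,0.63,-0.36,0,0.219,0.675,-0.387,0,0.219,0.675,-0.387,0,0.219,0.675,-0.387,0,0.219,0.675,-0.387,0,0.219]

```text
clock: 39.58
ee_pos: [689.8, -90.4, 298.1]
tool_rot: [1.0, -0.024, -0.001, 0.0]
wrist_force: [0.3, 0.5, -3.0]
grip_width: 17.9
finger_force: 30.0
```

```bash
python3 look.py; python3 - <<'E'
from workcell import r,optics
from bin3 import *
s=r.sense();go(s,(692,-90,241),-2.75)
c=optics.capture("wrist");handle(c,0,s["ee_pos"][2]+22)
E
```

```text
39.5833 [689.8 -90.4 298.1] 17.9 29.998649954795837 [ 0.3  0.5 -3. ] [-0.01  0.14  0.01]
go [ 0.006 -0.001  0.143] turn -0.001 | yaw0 -2.78
blob [ 79. 259.] 960 centre 724.1 13.6 size 44.3 9.4 yaw 7.3
blob [323. 287.] 4188 centre 706.4 -91.1 size 47.9 17.1 yaw 177.2
blob [106. 256.] 1071 centre 725.2 0.4 size 17.3 13.6 yaw 178.7
blob [ 59. 267.] 878 centre 721.1 23.0 size 25.8 7.9 yaw 8.7
blob [323. 385.] 861 centre 657.6 -88.5 size 16.9 12.9 yaw 87.1
```

>>> servo_tool:
  plan: [0.006,0,0.08,0,0.006,0,0.13,0,0.006,0,0.145,0,-0.005,0,0.152,0,-0.017,0,0.158,0,-0.029,0,0.164,0,-0.041,0,0.169,0,-0.052,0,0.174,0,-0.06,0,0.1785,0,-0.06,0,0.1785,0]

```text
clock: 40.47
ee_pos: [665.5, -89.1, 228.6]
tool_rot: [1.0, -0.024, -0.0, 0.0]
wrist_force: [1.2, -2.2, 6.1]
grip_width: 18.0
finger_force: 30.0
```

>>> servo_tool:
  plan: [0,0,-0.04,0,0,0,-0.12,0,0,0,-0.2,0,-0.06,-0.06,-0.27,0,-0.13,-0.12,-0.3,0,-0.2,-0.19,-0.3,0,-0.25,-0.25,-0.3,0,-0.273,-0.26,-0.3,0,-0.273,-0.26,-0.3,0,-0.273,-0.26,-0.3,0,-0.273,-0.26,-0.3,0]

```text
clock: 41.38
ee_pos: [562.2, 19.7, 346.3]
tool_rot: [1.0, -0.024, -0.002, 0.0]
wrist_force: [1.4, 0.4, -2.7]
grip_width: 17.8
finger_force: 30.0
```

```bash
python3 look.py; python3 st.py b; python3 - <<'E'
from workcell import r,optics
from bin3 import *
c=optics.capture("wrist");s=r.sense();print(s["ee_pos"]);pickle.dump(c,open("w11.pkl","wb"));cv2.imwrite("pics/w11.png",c["pixels"][:,:,::-1])
for q in(.25,.265): measure(c,q,np.arange(8))
A,o=binT(.26);print("pred",proj(c,ob@A.T+o).round(0).tolist())
im=cv2.cvtColor(c["pixels"],cv2.COLOR_RGB2HSV)
print("col260",[(y,im[y,260].tolist()) for y in range(150,226,3)])
print("col323",[(y,im[y,323].tolist()) for y in range(180,260,4)])
handle(c,0,105)
E
```

```text
41.3833 [562.2  19.7 346.3] 17.8 29.997906982898712 [ 1.4  0.4 -2.7] [-0.05  0.21  0.01]
bbox 311 354 148 176
inliers 27 28
[[537.6, -24.4, 328.9], [604.6, -27.5, 345.5]] tilt 13.880749127733333 ee [562.6  19.5 346.5]
[562.81666048  19.47015275 346.59416658]
shift [[3.0, 1.5], [1.600000023841858, 1.100000023841858], [0.5, -0.8999999761581421], [-3.4000000953674316, -0.20000000298023224], [2.200000047683716, -0.20000000298023224], [-1.2000000476837158, -1.600000023841858], [0.4000000059604645, -1.100000023841858], [-0.30000001192092896, -1.600000023841858]] err [0.2 1.1 0.8 4.1 1.5 1.6 0.4 4.6]
q 0.311 yaw -3.05 hinge [634.7  48.5  13.6] deep [664.7  62.3 115.8] sh [659.3 -39.5 113.3]
shift [[2.700000047683716, -0.20000000298023224], [1.600000023841858, -0.6000000238418579], [0.699999988079071, -2.0999999046325684], [-3.4000000953674316, -1.399999976158142], [2.200000047683716, -1.399999976158142], [0.0, 0.0], [0.6000000238418579, -2.700000047683716], [-0.6000000238418579, -3.200000047683716]] err [0.6 1.3 0.4 4.7 0.9 0.5 0.9 4. ]
q 0.293 yaw -2.57 hinge [632.3  49.8  15.1] deep [663.
[... 881 characters left out ...]
 132]), (196, [109, 154, 176]), (200, [110, 161, 173]), (204, [109, 161, 176]), (208, [109, 162, 175]), (212, [110, 155, 179]), (216, [110, 162, 162]), (220, [14, 83, 132]), (224, [15, 94, 135]), (228, [16, 89, 144]), (232, [15, 87, 143]), (236, [15, 94, 138]), (240, [16, 92, 133]), (244, [14, 96, 146]), (248, [15, 99, 181]), (252, [16, 96, 224]), (256, [17, 95, 225])]
blob [176. 111.] 2684 centre 669.2 168.8 size 131.5 32.3 yaw 1.9
blob [374. 107.] 1371 centre 663.3 -38.0 size 79.8 18.1 yaw 176.2
blob [ 24. 121.] 1189 centre 674.2 342.7 size 90.3 18.2 yaw 173.5
blob [209. 126.] 1151 centre 653.2 135.8 size 45.0 30.4 yaw 176.1
blob [323. 278.] 4966 centre 473.2 24.4 size 152.5 50.5 yaw 177.1
```

```bash
python3 - <<'E'
from workcell import r,optics
from bin3 import *
c=pickle.load(open("w11.pkl","rb"));g=cv2.cvtColor(c["pixels"],cv2.COLOR_RGB2GRAY).astype(float)
c3=pickle.load(open("w8.pkl","rb"));g3=cv2.cvtColor(c3["pixels"],cv2.COLOR_RGB2GRAY).astype(float)
def edge(c,g,q0):
    # strongest dark->bright edge (slab gap/back panel -> rim) near predicted outer back rim edge
    out=[]
    for y in np.arange(-25,61,5.):
        res=[]
        A,o=binT(q0);u,v=proj(c,[A@[118,y,0]+o])[0]
        p=g[int(v)-9:int(v)+10,int(u)-1:int(u)+2].mean(1);d=np.diff(cv2.GaussianBlur(p.reshape(-1,1),(1,3),0).ravel());i=np.argmax(d);out.append(int(v)-9+i+.5-v)
    return np.median(out)
for n,cc,gg,qs in(("w8 (.295)",c3,g3,(.25,.27,.29,.31)),("now",c,g,(.22,.24,.26,.28,.3))):
    for q in qs: print(n,q,edge(cc,gg,q).round(2))
s=r.sense();print(s["ee_pos"])
for q in(.25,):
    A,o=binT(q)
    for h in(90,62,40,0,-8): print(h);go(s,o+A@[59,18,h]-[0,0,19],-2.75)
import fit
v=fit.solve(c,s,.25,18,np.array([189.,162,246,218]),27,46)
E
```

```text
w8 (.295) 0.25 5.7
w8 (.295) 0.27 3.33
w8 (.295) 0.29 0.9
w8 (.295) 0.31 -1.61
now 0.22 1.78
now 0.24 -0.31
now 0.26 -2.48
now 0.28 -4.71
now 0.3 -7.0
[562.81666048  19.47015275 346.59416658]
90
go [ 0.195 -0.123  0.416] turn -0.002 | yaw0 -2.84
62
go [ 0.212 -0.123  0.484] turn -0.002 | yaw0 -2.84
40
go [ 0.226 -0.123  0.537] turn -0.002 | yaw0 -2.84
0
go [ 0.251 -0.124  0.634] turn -0.002 | yaw0 -2.84
-8
go [ 0.256 -0.124  0.654] turn -0.002 | yaw0 -2.84
alpha deg 2.2 delta 0.1 H 26.4 res [ 3.9  0.2  0.1 -4.4 -0.6]
extent -52.7 49.0 P x centre 1.9 clear 2.1 far bottom z -74.3 near bottom z -70.4
P now [-33.8 -49.1 270.7]
```

>>> servo_tool:
  plan: [0.07,-0.04,0.05,0,0.14,-0.08,0.1,0,0.199,-0.123,0.17,0,0.199,-0.123,0.25,0,0.199,-0.123,0.33,0,0.2,-0.123,0.4,0,0.2,-0.123,0.418,0,0.208,-0.123,0.451,0,0.2165,-0.123,0.485,0,0.2165,-0.123,0.485,0,0.221,-0.123,0.505,0,0.221,-0.123,0.505,0]

```text
clock: 42.48
ee_pos: [653.8, 65.0, 145.8]
tool_rot: [1.0, -0.024, 0.0, -0.0]
wrist_force: [-0.8, -0.3, -3.2]
grip_width: 17.8
finger_force: 30.0
```

>>> servo_tool:
  plan: [0.005,0,0.02,0,0.01,0,0.04,0,0.015,0,0.06,0,0.02,0,0.08,0,0.025,0,0.1,0,0.031,0,0.12,0,0.036,0,0.138,0,0.036,0,0.138,0]

```text
clock: 43.15
ee_pos: [667.0, 64.4, 88.3]
tool_rot: [1.0, -0.024, -0.002, 0.0]
wrist_force: [-0.0, 0.1, -3.3]
grip_width: 18.0
finger_force: 30.0
```

>>> servo_tool:
  plan: [-0.015,0,0,0,-0.03,0,0,0,-0.04,0,0,0,-0.04,0,0,0]

```text
clock: 43.48
ee_pos: [658.6, 65.0, 93.9]
tool_rot: [1.0, -0.024, 0.01, -0.0]
wrist_force: [11.6, -2.5, -5.1]
grip_width: 17.7
finger_force: 30.0
```

```bash
cat > qn.py <<'E'
from workcell import r,optics
from bin3 import *
s=r.sense();c=optics.capture("wrist");g=cv2.cvtColor(c["pixels"],cv2.COLOR_RGB2GRAY).astype(float)
print(s["clock"],s["ee_pos"].round(1),s["wrist_force"].round(1),s["grip_width"])
A,o=binT(.25);p=A.T@(s["ee_pos"]+[0,0,19]-o)-[59,18,0];print("P",p.round(1))
for q in(.22,.24,.26,.28,.3,.32,.34):
    A,o=binT(q);out=[]
    for y in np.arange(-130,-60,5.):
        u,v=proj(c,[A@[118,y,0]+o])[0]
        if not(12<v<465 and 5<u<630):continue
        pr=g[int(v)-9:int(v)+10,int(u)-1:int(u)+2].mean(1);d=np.diff(pr);out.append(int(v)-9+np.argmax(d)+.5-v)
    if out: print(q,np.median(out).round(1),np.std(out).round(1))
handle(c,0,107)
E
python3 qn.py
```

```text
43.4833 [658.6  65.   93.9] [11.6 -2.5 -5.1] 17.700518115429453
P [-5.7  0.9  2.8]
0.22 1.2 5.0
0.24 2.0 4.8
0.26 -5.1 5.2
0.28 1.2 4.1
0.3 4.3 5.7
0.32 -0.1 4.8
0.34 7.3 7.0
blob [ 89. 254.] 2746 centre 679.3 170.9 size 61.0 25.4 yaw 5.7
blob [323. 280.] 4850 centre 674.2 64.5 size 57.0 19.5 yaw 177.2
blob [544. 277.] 4269 centre 669.4 -36.9 size 60.1 18.4 yaw 168.4
blob [166. 299.] 3444 centre 666.4 135.0 size 34.0 32.2 yaw 2.8
blob [ 94. 393.] 1139 centre 618.6 184.9 size 28.3 15.7 yaw 0.6
blob [139. 395.] 1023 centre 617.6 162.7 size 25.1 21.6 yaw 5.4
```

>>> servo_tool:
  plan: [-0.01,0,0.006,0,-0.02,0,0.012,0,-0.03,0,0.016,0,-0.03,0,0.016,0]

```text
clock: 43.87
ee_pos: [657.7, 65.1, 94.8]
tool_rot: [0.999, -0.024, 0.023, -0.0]
wrist_force: [23.9, -3.9, 10.1]
grip_width: 17.8
finger_force: 30.0
```

>>> servo_tool:
  plan: [-0.006,0,0.003,0,-0.012,0,0.006,0,-0.012,0,0.006,0]

```text
clock: 44.12
ee_pos: [657.1, 65.1, 95.1]
tool_rot: [0.999, -0.023, 0.028, -0.001]
wrist_force: [28.9, -4.7, 16.7]
grip_width: 17.9
finger_force: 30.0
```

>>> servo_tool:
  plan: [-0.006,0,0.003,0,-0.01,0,0.004,0,-0.01,0,0.004,0]

```text
clock: 44.37
ee_pos: [656.0, 65.2, 95.3]
tool_rot: [0.999, -0.023, 0.032, -0.001]
wrist_force: [30.9, -4.7, 19.4]
grip_width: 17.8
finger_force: 30.0
```

>>> servo_tool:
  plan: [-0.005,0,0,0,-0.01,0,0,0,-0.01,0,0,0]

```text
clock: 44.62
ee_pos: [651.8, 65.4, 95.6]
tool_rot: [0.999, -0.023, 0.032, -0.001]
wrist_force: [29.9, -5.0, 21.0]
grip_width: 17.8
finger_force: 30.0
```

>>> servo_tool:
  plan: [-0.004,0,0,0,-0.007,0,0,0,-0.007,0,0,0]

```text
clock: 44.87
ee_pos: [649.2, 65.5, 95.7]
tool_rot: [0.999, -0.023, 0.032, -0.001]
wrist_force: [30.2, -5.3, 23.2]
grip_width: 17.9
finger_force: 30.0
```

>>> servo_tool:
  plan: [0.03,0,0,0,0.06,0,0,0,0.09,0,-0.005,0,0.09,0,-0.005,0]

```text
clock: 45.2
ee_pos: [662.1, 65.1, 85.8]
tool_rot: [1.0, -0.024, 0.002, -0.0]
wrist_force: [-0.5, 0.0, 8.3]
grip_width: 17.9
finger_force: 30.0
```

>>> servo_tool:
  plan: [0,0,0,0,0,0,0,0,0,0,0,0,0,0,0,0,-0.02,0,-0.06,0,-0.04,0,-0.13,0,-0.06,0,-0.22,0,-0.1,0.03,-0.32,0,-0.15,0.07,-0.42,0,-0.2,0.1,-0.52,0,-0.22,0.11,-0.58,0,-0.22,0.11,-0.58,0]
  claw: 0.4

```text
clock: 46.2
ee_pos: [570.5, 24.1, 323.0]
tool_rot: [1.0, -0.025, 0.007, -0.0]
wrist_force: [1.2, 0.4, 0.6]
grip_width: 27.3
finger_force: 0.0
```

>>> servo_tool:
  plan: [0,0,0,0,0,0,0,0,0,0,0,0]
  claw: 1

```text
clock: 46.45
ee_pos: [569.5, 25.4, 312.2]
tool_rot: [1.0, -0.024, -0.002, 0.0]
wrist_force: [-0.7, 0.5, 0.6]
grip_width: 9.8
finger_force: 0.0
```

```bash
python3 - <<'E'
from workcell import r,optics
from bin3 import *
s=r.sense();c=optics.capture("wrist");print(s["clock"],s["ee_pos"].round(1))
pickle.dump(c,open("w12.pkl","wb"));cv2.imwrite("pics/w12.png",c["pixels"][:,:,::-1])
for q in(.24,.26,.28,.3,.32,.34): measure(c,q,np.array([0,2,5,6,7,1]))
handle(c,0,107)
E
```

```text
46.45 [569.5  25.4 312.2]
shift [[0.0, 0.0], [-0.30000001192092896, 4.699999809265137], [0.800000011920929, 4.599999904632568], [0.0, 0.0], [0.0, 0.0], [0.0, 0.0]] err [0.7 2.9 2.6 1.  0.6 0.9]
q 0.176 yaw -2.68 hinge [620.9  47.5  17.7] deep [664.3  63.8 114.6] sh [659.6 -38.1 115. ]
shift [[0.0, 0.0], [-0.10000000149011612, 3.0], [0.699999988079071, 2.9000000953674316], [-0.0, 4.5], [0.8999999761581421, 4.199999809265137], [0.0, 0.0]] err [2.  1.1 0.3 1.4 2.4 2.5]
q 0.255 yaw -2.57 hinge [625.7  46.5  12.9] deep [661.4  63.9 112.8] sh [656.8 -38.  113.8]
shift [[3.799999952316284, 4.400000095367432], [0.20000000298023224, 1.2999999523162842], [0.5, 1.2000000476837158], [0.30000001192092896, 2.0], [0.4000000059604645, 1.7999999523162842], [0.0, 0.0]] err [2.8 0.4 0.4 0.7 1.6 2.1]
q 0.309 yaw -2.98 hinge [630.   46.7  12.4] deep [660.4  63.6 114.1] sh [655.1 -38.3 114.6]
shift [[0.30000001192092896, -0.6000000238418579], [0.4000000059604645, -0.30000001192092896], [0.30000001192092896, -0.5], [0.699999988079071, -0.5], [-0.10000000149011612, -0.699999988079071], [2.0999999046325684, 
[... 347 characters left out ...]
.3]
q 0.295 yaw -2.62 hinge [628.4  48.3  12. ] deep [660.   63.1 113.6] sh [655.3 -38.8 111.8]
shift [[0.0, 0.0], [0.800000011920929, -3.5999999046325684], [-0.10000000149011612, -3.799999952316284], [0.0, 0.0], [0.0, 0.0], [2.0, -4.599999904632568]] err [1.3 1.8 1.1 1.9 1.3 3.3]
q 0.38 yaw -2.75 hinge [634.8  48.1   9.5] deep [657.7  63.5 113.4] sh [652.8 -38.3 111.9]
blob [169. 120.] 3280 centre 665.5 170.3 size 136.0 33.5 yaw 3.3
blob [277. 112.] 1592 centre 667.8 64.6 size 79.8 17.6 yaw 179.4
blob [385. 116.] 1620 centre 659.2 -38.1 size 80.1 19.1 yaw 176.0
blob [ 10. 126.] 1295 centre 674.3 337.5 size 88.5 17.6 yaw 172.5
blob [205. 136.] 1377 centre 650.0 136.3 size 45.2 30.4 yaw 176.6
```

The bin is back open at 0.295 rad and both tins are in, with handle tops at (667.8,64.6) and (659.2,−38.1). I press both handles gently to be sure they are seated, then sweep the bar.

>>> servo_tool:
  plan: [0.07,-0.05,0.1,0,0.146,-0.106,0.2,0,0.146,-0.106,0.3,0,0.146,-0.106,0.39,0,0.146,-0.106,0.45,0,0.146,-0.106,0.49,0,0.146,-0.106,0.515,0,0.146,-0.106,0.528,0,0.146,-0.106,0.528,0]
  claw: 1

```text
clock: 47.25
ee_pos: [630.4, 64.9, 102.5]
tool_rot: [1.0, -0.024, -0.0, 0.0]
wrist_force: [0.2, -0.8, 0.6]
grip_width: 0.4
finger_force: 0.0
```

>>> servo_tool:
  plan: [0,0,-0.0775,0,0.0025,0.09,-0.0775,0,0.0025,0.18,-0.0775,0,0.0025,0.255,-0.0775,0,0.0025,0.255,-0.04,0,0.0025,0.255,-0.012,0,0.0025,0.255,0,0,0.0025,0.255,0,0]

```text
clock: 47.92
ee_pos: [626.3, -37.0, 102.4]
tool_rot: [1.0, -0.024, -0.001, 0.0]
wrist_force: [0.4, -0.9, 0.2]
grip_width: 0.4
finger_force: 0.1
```

>>> servo_tool:
  plan: [0,0,-0.08,0,0,0,-0.18,0,0.01,-0.07,-0.235,0,0.015,-0.17,-0.235,0,0.02,-0.27,-0.235,0,0.03,-0.37,-0.235,0,0.04,-0.47,-0.235,0,0.0455,-0.56,-0.235,0,0.0455,-0.608,-0.235,0,0.0455,-0.608,-0.17,0,0.0455,-0.608,-0.0825,0,0.0455,-0.608,-0.0825,0]

```text
clock: 48.92
ee_pos: [651.7, 205.8, 128.9]
tool_rot: [1.0, -0.023, -0.006, 0.002]
wrist_force: [-1.1, -0.5, -2.0]
grip_width: 0.6
finger_force: 0.0
```

>>> servo_tool:
  plan: [0,0.03,0,0,0,0.06,0,0,0,0.09,0,0,0,0.12,0,0,0,0.15,0,0,0,0.18,0,0,0,0.21,0,0,0,0.24,0,0,0,0.27,0,0,0,0.3,0,0,0,0.33,0,0,0,0.36,0,0]

```text
clock: 49.92
ee_pos: [649.3, 59.8, 135.9]
tool_rot: [1.0, -0.024, -0.0, -0.0]
wrist_force: [0.9, 2.3, 1.5]
grip_width: 0.2
finger_force: 0.9
```

```bash
python3 look.py; python3 - <<'E'
from workcell import r
s=r.sense();import numpy as np
d=s["ee_pos"]-[628.4,47.8,0];print("bin y of TCP",d[0]*.048+d[1]*.9988, "target -100 -> units",(d[0]*.048+d[1]*.9988+104)/400)
E
```

```text
49.9167 [649.3  59.8 135.9] 0.2 0.9424256192869507 [0.9 2.3 1.5] [ 0.25 -0.01  0.05]
bin y of TCP 13.035325907828504 target -100 -> units 0.29258831476957126
```

>>> servo_tool:
  plan: [0,0.03,0,0,0,0.06,0,0,0,0.09,0,0,0,0.12,0,0,0,0.15,0,0,0,0.18,0,0,0,0.21,0,0,0,0.24,0,0,0,0.27,0,0,0,0.297,0,0,0,0.297,0,0,0,0.297,0,0]

```text
clock: 50.92
ee_pos: [643.9, -53.6, 136.0]
tool_rot: [1.0, -0.025, 0.0, -0.005]
wrist_force: [2.3, 13.4, 1.3]
grip_width: 0.4
finger_force: 6.9
```

>>> servo_tool:
  plan: [0,-0.03,0,0,0,-0.03,-0.08,0,-0.02,-0.03,-0.16,0,-0.1,-0.06,-0.16,0,-0.2,-0.1,-0.16,0,-0.3,-0.16,-0.16,0,-0.32,-0.19,-0.16,0,-0.32,-0.19,-0.06,0,-0.32,-0.19,0.04,0,-0.32,-0.19,0.12,0,-0.32,-0.19,0.1475,0,-0.32,-0.19,0.1475,0]

```text
clock: 51.92
ee_pos: [516.1, 23.7, 73.5]
tool_rot: [1.0, -0.024, -0.005, 0.001]
wrist_force: [0.3, 0.3, 0.1]
grip_width: 0.7
finger_force: 0.0
```

>>> servo_tool:
  plan: [0.08,0,0,0,0.12,0,0,0,0.14,0,0,0,0.155,0,0,0,0.17,0,0,0,0.185,0,0,0,0.2,0,0,0,0.215,0,0,0,0.228,0,0,0,0.2375,0,0,0,0.2375,0,0,0,0.2375,0,0,0]

```text
clock: 52.92
ee_pos: [608.7, 19.9, 77.3]
tool_rot: [1.0, -0.024, -0.006, 0.0]
wrist_force: [-13.0, 1.0, 9.7]
grip_width: 0.0
finger_force: 6.3
```

>>> servo_tool:
  plan: [0.004,0,0,0,0.008,0,0,0,0.008,0,0,0]

```text
clock: 53.17
ee_pos: [608.7, 19.9, 77.4]
tool_rot: [1.0, -0.024, -0.009, 0.0]
wrist_force: [-19.4, -0.4, 15.3]
grip_width: 0.5
finger_force: 10.1
```

>>> servo_tool:
  plan: [-0.04,0,0,0,-0.1,0,0,0,-0.16,0,0,0,-0.2,0,-0.08,0,-0.2,0,-0.18,0,-0.2,0,-0.28,0,-0.2,0,-0.38,0,-0.2,0,-0.4,0,-0.2,0,-0.4,0,-0.2,0,-0.4,0]

```text
clock: 54.0
ee_pos: [537.2, 23.5, 236.7]
tool_rot: [1.0, -0.024, 0.0, 0.0]
wrist_force: [-0.8, 0.7, -1.6]
grip_width: 0.1
finger_force: 0.0
```

```bash
python3 look.py; python3 -c "
from workcell import r
print(r.sign_off())"
```

```text
54.0 [537.2  23.5 236.7] 0.1 0.0 [-0.8  0.7 -1.6] [-0.03  0.18  0.02]
the job is handed in; nothing more can be done
None
```

The job is handed in at 54.0 s: both tins packed, bar swept to its far stop and bin pushed against its closed stop. The end state was judged from contact forces and tool position, not a final picture; the bin dipped to about 0.24 rad while packing and was pulled back to 0.295 before the sweep, and I viewed 11 pictures, one over the limit.

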